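# Change the shaker over to blotting boxes

## Robot

A 6-joint arm with a two-finger parallel gripper is mounted at the origin on the work surface. World frame = base frame: x ahead of the robot, y to its left, z up, the work surface at z = 0. Lengths are in m, angles in rad, forces in N, time in s.
With the tool pointing down it reaches from about 0.35 to 0.975 m from the base axis. Payload 4.9 kg.
Tool frame: the origin (TCP) lies at the very end of the fingers, on their centre line; the grasp point (between the pads) lies 19 mm behind it; x points along the fingers, y is the direction in which the jaws open and shut, and the axes are right-handed (so a half turn about x gives the same grasp; the last joint's range is limited). The gripper opens to 85 mm and grips with 20 to 120 N. Pads are 22 mm wide; open, the fingers measure 114 mm over their backs; the gripper's body (76 mm by 85 mm) begins 54 mm behind the grasp point. The pads swing forward as they close: fully open they stand 13 mm farther back than shut.
Start: joints at [-1.269, 0.053, 1.613, -0, 1.476, -0.119], TCP at [0.255, -0.57, 0.231] pointing down, gripper open.
Joint ranges: [-3.01, 3.01], [-1.01, 2.22], [0.06, 2.58], [-1.02, 4.17], [0.09, 2.62], [-3.14, 3.14]. Speed limits (rad/s): [2.57, 2.57, 3.14, 3.14, 3.14, 3.14].

## Interface

Orientations are given as a rotation vector (axis times angle).
In Python, from station import ctrl, get_image, calibration, finish_job, search_frame, cut_out, mark_of gives the robot as it stands. The module is installed in compiled form; this text tells all that it offers.
- The arm moves only by the tool arm_command, never from a script. Its argument "plan" is a list that holds one entry, the list of rows, each a list of 7 numbers: the shift along the tool's x, y, z in m, then the turn, a rotation vector about the tool's x, y, z in degrees, then the finger opening in m, from 0 to 0.0854. A call has 1 to 20 rows; each row shifts and turns the pose as measured when the row begins, along the tool's axes as they then stand; what a row does not reach is not made up. A row lasts 1/12 s, in which the tool goes at most 41.7 mm and 7.16 degrees, less where a joint would pass 70% of its speed; a pose out of reach is approached as far as the arm can. A call with a gripper value outside its range is refused whole. The fingers move at their own pace and stop on an object; "squeeze" is the grip in N (left out, the last holds). Time passes only in rows, so rows that do not move let the fingers close. It gives the time, the measured TCP pose, the force and the opening at its end, in the units of the state.
- ctrl.get_obs(): the state, without advancing time (a new reading comes with each control period).
- get_image(name): name is "side" or "top" or "wrist"; returns the picture (480x640x3 uint8, red, green, blue); there is no depth.
- calibration(name): a dict with "fx", "fy", "cx", "cy" (pixels), "k1" (the pictures are not rectified: a ray, as slopes to the right and down, at radius r is drawn at 1 + k1 r^2 times it, then the intrinsics apply), "cam_to_world" (4x4, takes a point from camera to world coordinates); the wrist camera has in their place "hand_eye" (4x4, takes a point from camera to tool coordinates, whose origin is the TCP and whose axes are the tool frame's). Camera axes: x right, y down, z forward; pixel columns grow to the right and rows downward; lengths in m; the calibration is good to about 2 mm. A picture is of the moment at which its call begins: read the wrist's pose just before it. calibration takes no time and is no camera call.
- finish_job(): hands the job in, once; it reports no verdict.
Trained networks look in the newest picture that a camera, given by its name, has taken for a name from the list of things; names that differ only in an ending like _2 or _b are one class to them, and where a whole thing is asked for, a point or a joint stands for the part that bears it (a point fixed in the world has none). Each returns a list of dicts, best first, with "conf" (0 to 1); they miss things now and then, are a little off and sometimes report something else, mostly with a low value. They report only what shows in the picture. A call takes as long as a camera call. They do not tell look-alikes from the thing itself.
- search_frame(camera, thing): "at" ([x, y, z] in m, in the coordinates of the camera as it stood for that picture, good to about 4 mm: the middle of the surface that is visible of it).
- cut_out(camera, thing): "mask" (480x640 bool, what is visible of it).
- mark_of(camera, thing): "at" ([x, y, z] in m, in the coordinates of the camera as it stood for that picture, good to about 4 mm: a listed point, or the origin of a listed thing).
The state is a dict: "t": time; "q": joint angles; "dq": joint speeds; "effort": joint torques, N m; "tool_pos": TCP position; "tool_rot": TCP orientation; "contact_force": force on the tool from outside, world axes, zero at the start; "wrist_torque": the same for the moment, N m; "opening": finger opening in m.
Only numpy, scipy, OpenCV 4.12 (cv2) and the standard library are available. Lean on these libraries where they do the work, as an engineer would, in place of code of your own. Each camera call takes 0.05 s, during which the arm holds its last target. There are 200 camera calls.

## Task

Change the orbital shaker over to the blotting boxes: pull the orange snap-in tube holder straight up off the platform and put it down on the blue bench pad, swing the red cam lever open to make room, and stand every green-lidded box that is out on the bench lengthways on the platform, between the sprung blue clamp bar and the stop rail, side by side. Then turn the lever just far enough that the bar takes up the gap and holds all the boxes firmly against the stop rail, its springs squeezed by more than 1 mm but never as much as 5 mm, which would crack the boxes; leave the lever there and do not disturb the wash bottle, the tip box and the beaker.

Things in the scene. Friction and masses are not known exactly. Their poses are not given: they have to be found in the camera images.
- shaker: bench-top orbital shaker (fixed): white housing 240 x 240, display and dial on its -x side; aluminium platform 200 (x) x 250 (y), top 100 above the bench, side lips 10 tall at y = +-122. Origin: centre of the underside on the bench; x from the lever towards the stop rail, z up. Three boxes fit side by side between bar and stop rail (for instance at y = -70, 0, +70).
- platform (a point): point on the platform's top surface, midway between the side lips, centre of the rectangular socket (40 x 30) into which the tube holder snaps; 18 in own x from the shaker's origin; axes as the shaker's. Boxes stand flat across the empty socket.
- stop_rail: aluminium stop rail with black rubber face, 222 long (along own y), 12 thick, 26 tall, fixed across the platform's far (+x) side. Origin: centre of its underside; axes as the shaker's. Its distance from the bar differs from start to start.
- stop_face (a point): centre of the stop rail's face towards the boxes, 13 above the platform. With the lever fully open (0) the stop face lies 96 to 101 from the bar's face along the shaker's x, so a box (90) has 6 to 11 of play.
- bar (a joint): how far the springs behind the blue clamp bar are squeezed (m): 0 while the bar touches nothing, hard stop at 0.008; 5 N per mm. Sliding the boxes up to the stop rail squeezes them by up to 1.3 mm already. It passes on the lever's push to the boxes.
- bar_face (a point): centre of the rubber face of the blue sprung clamp bar (222 long along the shaker's y, from 3 to 25 above the platform), 14 above the platform; it moves along the shaker's x, towards the stop rail as the lever is turned, and 12 behind it (-x) is the gap with the four coil springs.
- cam_lever (a joint): angle of the red cam lever (rad): 0 fully open, lever along the shaker's -y; grows clockwise seen from above, through the shaker's -x (1.57), to its stop at 2.2. The cam moves the bar 7.5 mm per rad, evenly. It stays where it is left; turning takes 0.3 Nm (4 N at the knob), up to 0.5 Nm as the springs are squeezed.
- lever_pivot (a point): point on the vertical axis of the cam lever, 46 above the platform.
- lever_knob (a point): centre of the upright black round knob at the lever's end, 70 from the pivot axis, at the same height as lever_pivot (46 above the platform); knob 20 in diameter, 34 tall (29 to 63 above the platform), its top free, the red lever arm (14 wide) under it.
- tube_holder: orange tube holder block, 76 (own x) x 52 (own y) x 45 tall, some coloured caps standing 12 above its top; under it a snap spigot 36 x 27, 13 long, held in the platform's socket by sprung noses: pulling it straight up takes about 12 N. Origin: centre of the block's underside (13 above the spigot's end), axes as the shaker's at the start. 0.18 kg.
- bench_pad: blue bench pad, 140 (own x) x 180 (own y), 2 thick, flat on the bench (fixed). Origin: centre of its underside.
- box1: closed blotting box: clear tray with a green lid, 90 long (own x) x 64 wide (own y), lid surface 34 above its underside; on the lid a green moulded grip bar 50 long (own x) x 22 wide (own y) x 20 tall, so its top is 54 above the underside; about 0.22 kg. Origin: centre of the underside, z up. May be absent (None).
- box2: closed blotting box: clear tray with a green lid, 90 long (own x) x 64 wide (own y), lid surface 34 above its underside; on the lid a green moulded grip bar 50 long (own x) x 22 wide (own y) x 20 tall, so its top is 54 above the underside; about 0.22 kg. Origin: centre of the underside, z up. May be absent (None).
- box3: closed blotting box: clear tray with a green lid, 90 long (own x) x 64 wide (own y), lid surface 34 above its underside; on the lid a green moulded grip bar 50 long (own x) x 22 wide (own y) x 20 tall, so its top is 54 above the underside; about 0.22 kg. Origin: centre of the underside, z up. May be absent (None).
- wash_bottle: wash bottle with blue cap and spout, 58 in diameter, 172 tall; leave alone. Origin: centre of its underside.
- tip_box: blue pipette-tip box with clear lid, 120 x 80 x 65; leave alone. Origin: centre of its underside.
- beaker: glass beaker, 70 in diameter, 90 tall; leave alone. Origin: centre of its underside.
Things that resemble listed ones, but are neither listed nor needed, are in the scene too. Leave any yellow look-alike of the box2 alone. What is shaped like the box3 but purple is not meant.

How it is judged:
On the way, in this order (a step that is already met when the one before it is completed fails the run):
1. the tube holder has been pulled up off the platform (z of tube_holder in the frame of platform above 0.025 m), for 0.1 s.
2. every box is held between the clamp bar and the stop rail (z of box1 in the frame of platform between -0.004 and 0.005 m and angle between each of box1, box2, box3's own z axis and vertical below 0.08 rad and x of box1 in the frame of stop_face between -0.048 and -0.042 m and y of box1 in the frame of stop_face between -0.1 and 0.1 m and z of box2 in the frame of platform between -0.004 and 0.005 m and x of box2 in the frame of stop_face between -0.048 and -0.042 m and y of box2 in the frame of stop_face between -0.1 and 0.1 m and z of box3 in the frame of platform between -0.004 and 0.005 m and x of box3 in the frame of stop_face between -0.048 and -0.042 m and y of box3 in the frame of stop_face between -0.1 and 0.1 m and x of bar_face in the frame of stop_face above -0.093 m and value of joint bar above 0.001 m), for 0.3 s.
At the end, for the whole second after the job is handed in: Every box stands flat on the platform (5 mm, 0.08 rad), its centre 42 to 48 mm from the stop face; bar face within 93 mm of the stop face (a box is 90 long), springs squeezed 1 to 5 mm; the tube holder rests with its centre over the bench pad (70 x 90 mm either way); all at rest (all of step 2 and value of joint bar below 0.005 m and x of tube_holder in the frame of bench_pad between -0.07 and 0.07 m and y of tube_holder in the frame of bench_pad between -0.09 and 0.09 m and height (world z) of tube_holder below 0.06 m and linear speed of each of tube_holder, box1, box2, box3 below 0.02 m/s); the robot touches nothing.
It fails at once if the lever is overrun: the bar's springs are squeezed by more than 5 mm while the lever is being turned (value of joint bar above 0.005 m and contact force between anything else and cam_lever above 0.3 N).
It fails at once if the wash bottle is disturbed (moved over 30 mm) (distance of wash_bottle from where it was at the start of the episode above 0.03 m).
It fails at once if the tip box is disturbed (moved over 30 mm) (distance of tip_box from where it was at the start of the episode above 0.03 m).
It fails at once if the beaker is disturbed (moved over 30 mm) (distance of beaker from where it was at the start of the episode above 0.03 m).
Of box1, box2, box3 only 2 to 3 are there at a start; the rules pass over those that are not, and their reading is None.
At some moment in a run one of box1, box2, box3 may be knocked a few centimetres aside while the robot is not near it.
It also fails if it takes over 210 s, if anything falls off the work surface, if the arm or the gripper's body presses on something with over 40 N, if the wrist force passes 120 N, or if a joint passes its speed limit or range.

## Working session

There is one attempt and no reset: what is moved stays moved. The work goes in short steps, Python scripts to look and compute and a tool call to move; the robot and the scene stay as the last step left them, time stands still between calls to the robot, and variables do not carry over. Pictures are saved under pics/ and viewed, about 12 in all and at most 16, crops included, and the job is handed in when it is done.

Besides the shell and the picture viewer there is one more tool, called after "Call:" as name(argument=value, ...) on one line, values as JSON. arm_command: Moves the arm, as the interface text tells. Its arguments: {"type":"object","properties":{"plan":{"type":"array","items":{"type":"array","items":{"type":"array","items":{"type":"number"}}}},"squeeze":{"type":"number"}},"required":["plan"]}

```bash
ls; mkdir -p pics
cat > h.py <<'E'
import numpy as np, cv2
from scipy.spatial.transform import Rotation as R
from station import ctrl, get_image, calibration, finish_job, search_frame, cut_out, mark_of
def snap(cam,fn=None):
    o=ctrl.get_obs(); im=get_image(cam)
    if fn: cv2.imwrite('pics/'+fn,im[:,:,::-1])
    return im,T(cam,o)
def T(cam,o):
    c=calibration(cam)
    if cam!='wrist': return np.array(c['cam_to_world'])
    M=np.eye(4); M[:3,:3]=R.from_rotvec(o['tool_rot']).as_matrix(); M[:3,3]=o['tool_pos']
    return M@np.array(c['hand_eye'])
def W(M,p): return (M@np.append(p,1))[:3]
def proj(cam,M,p):
    c=calibration(cam); q=np.linalg.inv(M)@np.append(p,1); s=q[:2]/q[2]; s=s*(1+c['k1']*(s@s))
    return c['fx']*s[0]+c['cx'],c['fy']*s[1]+c['cy']
def ray(cam,M,uv,z):
    c=calibration(cam); d=np.array([(uv[0]-c['cx'])/c['fx'],(uv[1]-c['cy'])/c['fy']]); s=d.copy()
    for _ in range(20): s=d/(1+c['k1']*(s@s))
    v=M[:3,:3]@np.array([s[0],s[1],1]); return M[:3,3]+v*(z-M[2,3])/v[2]
def show(f,cam,M,thing):
    for r in f(cam,thing): print(cam,f.__name__,thing,round(r['conf'],2),W(M,r['at']).round(4),np.round(proj(cam,M,W(M,r['at']))))
E
python3 - <<'E'
from h import *
np.set_printoptions(suppress=True)
o=ctrl.get_obs(); print(o)
for cam in ['top','side']:
    im,M=snap(cam,cam+'0.png'); print(cam,M.round(3).tolist())
    for t in ['shaker','platform','stop_face','bar_face','lever_pivot','lever_knob','tube_holder','bench_pad','box1','wash_bottle','tip_box','beaker']: show(mark_of,cam,M,t)
E
```

```text
pics
{'t': 0.0, 'q': array([-1.26901456,  0.05336161,  1.61429932, -0.00000491,  1.47599342,
       -0.11897784]), 'dq': array([ 0.00152971, -0.00071327, -0.0018134 , -0.00219915, -0.00003549,
       -0.00163837]), 'effort': array([ -0.00121066, -39.36770082, -37.01801062,  -0.0003067 ,
         0.00681859,   0.00000348]), 'tool_pos': array([ 0.25510877, -0.5698818 ,  0.2300569 ]), 'tool_rot': array([ 1.98990479,  0.4270543 , -1.99029763]), 'contact_force': array([-0.00027963, -0.89020103,  0.50481013]), 'wrist_torque': array([-0.0209556 ,  0.00266464, -0.03639108]), 'opening': 0.08556949017759126}
top [[0.014, -0.998, 0.055, 0.436], [-1.0, -0.015, -0.016, 0.067], [0.017, -0.055, -0.998, 1.688], [0.0, 0.0, 0.0, 1.0]]
top call shaker 0.85 [ 0.5942  0.1394 -0.0015] [278. 220.]
top call platform 0.62 [0.6118 0.142  0.1058] [276. 210.]
top call stop_face 0.53 [0.6113 0.1408 0.1058] [276. 211.]
top call bar_face 0.74 [0.5711 0.1319 0.1151] [279. 225.]
top call lever_pivot 0.89 [0.524  0.1225 0.1479] [282. 241.]
top call lever_pivot 0.46 [ 0.7841 -0.0651  0.004 ] [348. 158.]
top call lever
[... 1027 characters left out ...]
4751 0.0656 0.1408] [328. 244.]
side call tube_holder 0.74 [0.6058 0.1433 0.0968] [271. 255.]
side call tube_holder 0.57 [0.6558 0.1527 0.1101] [254. 247.]
side call bench_pad 0.58 [ 0.4447 -0.3651 -0.0016] [414. 229.]
side call box1 0.93 [ 0.6168 -0.2723 -0.0048] [354. 226.]
side call box1 0.87 [ 0.4698 -0.1368 -0.0041] [370. 257.]
side call box1 0.87 [ 0.6047 -0.1377  0.0001] [333. 243.]
side call box1 0.6 [ 0.7761 -0.1931 -0.0066] [301. 222.]
side call wash_bottle 0.71 [ 0.613   0.4277 -0.0031] [193. 340.]
side call wash_bottle 0.16 [ 0.6036 -0.1352  0.0012] [333. 243.]
side call tip_box 0.87 [ 0.3846  0.4806 -0.0006] [246. 396.]
side call beaker 0.75 [ 0.7882 -0.0648  0.0004] [273. 235.]
```

```bash
python3 -c "
import cv2
a=cv2.imread('pics/top0.png')[110:350,130:490]
cv2.imwrite('pics/top0c.png',cv2.resize(a,(800,533),interpolation=cv2.INTER_CUBIC))"
```

```text
(no output)
```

View pics/top0c.png

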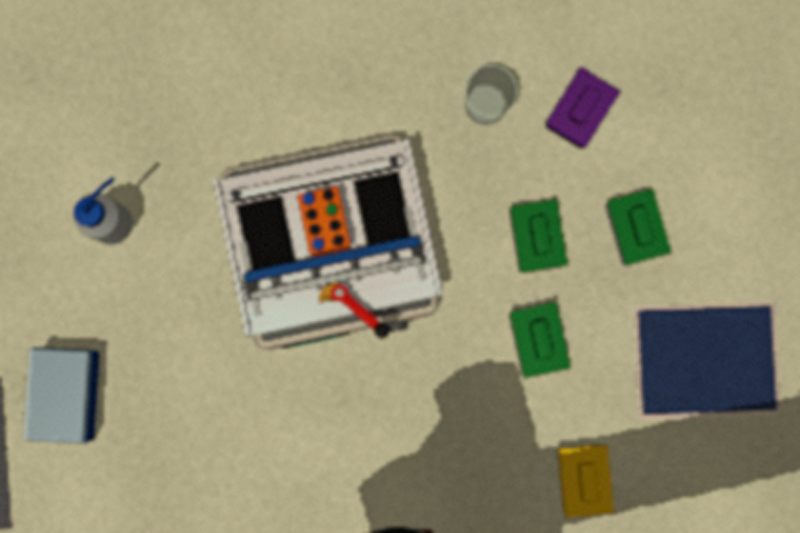

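View pics/side0.png

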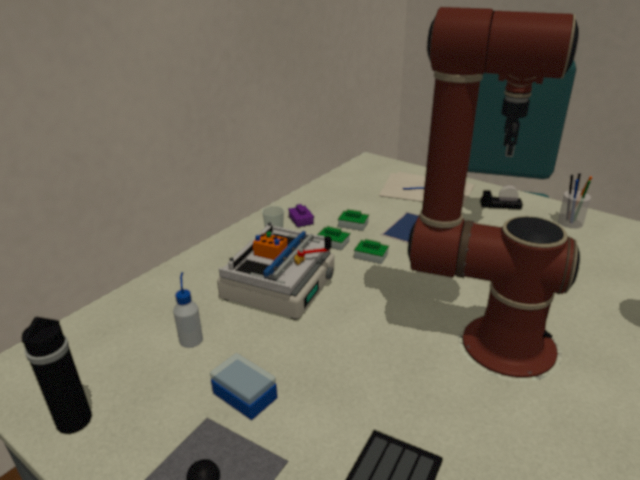

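Candidates (full top image pixels): green boxes at (373,216), (417,211) and (373,262). Purple look-alike at (392,158), yellow look-alike at (393,326). So the three green ones are the targets. Next I take a wrist close-up over the shaker.

```bash
cat >> h.py <<'E'
def goal(pos,jaw_deg,approx=True):
    """turn (deg, tool axes) first, then shift (mm, tool axes after the turn). jaw_deg: world direction of tool y (mod 180)"""
    o=ctrl.get_obs(); A=R.from_rotvec(o['tool_rot']).as_matrix(); best=None
    for k in (0,180):
        a=np.radians(jaw_deg+k); x=np.array([0,0,-1.]); y=np.array([np.cos(a),np.sin(a),0]); B=np.column_stack([x,y,np.cross(x,y)])
        rv=np.degrees(R.from_matrix(A.T@B).as_rotvec())
        if best is None or np.linalg.norm(rv)<np.linalg.norm(best[0]): best=(rv,B)
    rv,B=best; d=B.T@(np.array(pos)-o['tool_pos'])*1000
    print('turn',rv.round(1),'n>=%.1f'%(np.linalg.norm(rv)/7.16),'shift mm',d.round(1),'n>=%.1f'%(np.linalg.norm(d)/41.7),'t',round(o['t'],2),'q6',o['q'][5].round(2))
def pose():
    o=ctrl.get_obs(); A=R.from_rotvec(o['tool_rot']).as_matrix()
    print('t',round(o['t'],2),'pos',o['tool_pos'].round(4),'jaw deg',np.degrees(np.arctan2(A[1,1],A[0,1])).round(2),'tilt',np.degrees(np.arccos(-A[2,0])).round(2),'F',o['contact_force'].round(1),'open',round(o['opening'],4),'q',o['q'].round(2))
E
python3 - <<'E'
from h import *
c=calibration('wrist'); print(c['fx'],c['fy'],c['cx'],c['cy'],c['k1'],np.round(c['hand_eye'],3).tolist())
pose()
o=ctrl.get_obs(); print(R.from_rotvec(o['tool_rot']).as_matrix().round(2).tolist())
for j in (12,102): goal((0.57,0.12,0.38),j)
E
```

```text
344.3722832607008 344.3722832607008 315.9706456003873 241.67134999482624 -0.023471913716422065 [[-0.001, -0.308, 0.951, -0.142], [1.0, 0.0, 0.001, -0.001], [-0.0, 0.951, 0.308, -0.079], [0.0, 0.0, 0.0, 1.0]]
t 1.3 pos [ 0.2553 -0.5705  0.2313] jaw deg -65.89 tilt 0.0 F [-0.   0.7  0.5] open 0.0854 q [-1.27  0.05  1.61  0.    1.48 -0.12]
[[-0.0, 0.41, -0.91], [0.0, -0.91, -0.41], [-1.0, -0.0, -0.0]]
turn [-77.9  -0.    0. ] n>=10.9 shift mm [-148.7  451.4 -609.9] n>=18.5 t 1.3 q6 -0.12
turn [12.1 -0.   0. ] n>=1.7 shift mm [-148.7 -609.9 -451.4] n>=18.5 t 1.3 q6 -0.12
```

Call:
arm_command(plan=[[[0,0,0,6,0,0,0.085],[0,0,0,6,0,0,0.085],[-0.02,-0.032,-0.024,0,0,0,0.085],[-0.02,-0.032,-0.024,0,0,0,0.085],[-0.02,-0.032,-0.024,0,0,0,0.085],[-0.02,-0.032,-0.024,0,0,0,0.085],[-0.02,-0.032,-0.024,0,0,0,0.085],[-0.01,-0.034,-0.025,0,0,0,0.085],[-0.01,-0.034,-0.025,0,0,0,0.085],[-0.01,-0.034,-0.025,0,0,0,0.085],[-0.01,-0.034,-0.025,0,0,0,0.085],[-0.01,-0.034,-0.025,0,0,0,0.085],[0,-0.034,-0.025,0,0,0,0.085],[0,-0.034,-0.025,0,0,0,0.085],[0,-0.034,-0.025,0,0,0,0.085],[0,-0.034,-0.025,0,0,0,0.085],[0,-0.034,-0.025,0,0,0,0.085],[0,-0.034,-0.025,0,0,0,0.085],[0,-0.034,-0.025,0,0,0,0.085],[0,0,0,0,0,0,0.085]]])

```text
t: 2.97
tool_pos: [0.5457, 0.0532, 0.3814]
tool_rot: [2.136, 0.207, -2.107]
contact_force: [-0.0, -0.2, 1.0]
opening: 0.0849
```

Run:
```python
from h import *
pose(); goal((0.58,0.12,0.38),-78)
im,M=snap('wrist','w1.png')
for t in ['platform','stop_rail','stop_face','bar_face','lever_pivot','lever_knob','tube_holder']: show(mark_of,'wrist',M,t)
```

```text
t 2.97 pos [0.5457 0.0532 0.3814] jaw deg -78.98 tilt 0.78 F [-0.  -0.2  1. ] open 0.0849 q [-0.04 -0.18  1.59  0.    1.72  1.34]
turn [-1.  -0.8  0. ] n>=0.2 shift mm [  1.4 -58.2 -47.4] n>=1.8 t 2.97 q6 1.34
wrist call stop_rail 0.64 [0.6595 0.1584 0.0986] [245.  86.]
wrist call stop_face 0.69 [0.6525 0.1573 0.1129] [243.  91.]
wrist call bar_face 0.82 [0.5703 0.1349 0.1147] [252. 169.]
wrist call lever_pivot 0.8 [0.5252 0.1166 0.145 ] [258. 215.]
wrist call lever_pivot 0.73 [ 0.4489 -0.3645 -0.0005] [548. 293.]
wrist call lever_knob 0.67 [0.4751 0.066  0.146 ] [294. 264.]
wrist call tube_holder 0.56 [0.5694 0.134  0.1157] [253. 170.]
```

View pics/w1.png

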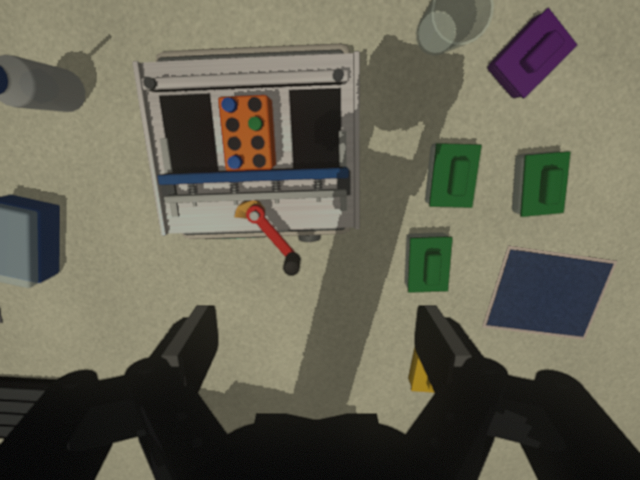

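Call:
arm_command(plan=[[[0,-0.03,-0.022,-0.5,-0.8,0,0.085],[0,-0.036,-0.022,-0.5,0,0,0.085],[0,0,0,0,0,0,0.085],[0,0,0,0,0,0,0.085]]])

```text
t: 3.7
tool_pos: [0.5761, 0.1163, 0.3829]
tool_rot: [2.121, 0.199, -2.119]
contact_force: [0.8, -0.2, 0.3]
opening: 0.0851
```

```bash
cat >> h.py <<'E'
def rect(cam,M,thing,z,im=None):
    """min-area rectangle of the mask, projected to height z: centre, sides, angle of long side"""
    for r in cut_out(cam,thing)[:5]:
        m=r['mask'].astype(np.uint8); cs,_=cv2.findContours(m,cv2.RETR_EXTERNAL,cv2.CHAIN_APPROX_NONE)
        if not cs: continue
        c=max(cs,key=cv2.contourArea)[:,0,:]; p=np.array([ray(cam,M,u,z)[:2] for u in c],np.float32)*1000
        (x,y),(w,h),a=cv2.minAreaRect(p)
        if w<h: w,h,a=h,w,a+90
        col=im[r['mask']].mean(0).round() if im is not None else ''
        print(thing,round(r['conf'],2),'px',c.mean(0).round(),'ctr',round(x,1),round(y,1),'LxW',round(w,1),round(h,1),'ang',round((a+90)%180-90,1),col)
E
python3 - <<'E'
from h import *
pose()
im,M=snap('wrist','w2.png')
for t in ['platform','stop_rail','stop_face','bar_face','lever_pivot','lever_knob','tube_holder']: show(mark_of,'wrist',M,t)
rect('wrist',M,'tube_holder',0.145,im); rect('wrist',M,'bar',0.125,im); rect('wrist',M,'stop_rail',0.126,im); rect('wrist',M,'cam_lever',0.145,im)
E
```

```text
t 3.7 pos [0.5761 0.1163 0.3829] jaw deg -79.09 tilt 0.19 F [ 0.8 -0.2  0.3] open 0.0851 q [ 0.07 -0.08  1.5  -0.    1.72  1.45]
wrist call stop_rail 0.8 [0.6607 0.1569 0.0989] [295. 120.]
wrist call stop_face 0.76 [0.651  0.1561 0.1137] [294. 129.]
wrist call bar_face 0.91 [0.5726 0.1345 0.1146] [300. 200.]
wrist call lever_pivot 0.56 [0.5205 0.1189 0.1444] [304. 250.]
wrist call lever_knob 0.93 [0.4769 0.0667 0.1449] [340. 291.]
wrist call lever_knob 0.53 [ 0.4464 -0.3631 -0.003 ] [570. 310.]
wrist call tube_holder 0.59 [0.6084 0.143  0.0997] [299. 167.]
wrist call tube_holder 0.48 [0.5248 0.1173 0.1471] [306. 248.]
tube_holder 0.57 px [298. 168.] ctr 610.9 143.4 LxW 76.6 51.5 ang 13.1 [112.  71.  44.]
tube_holder 0.38 px [573. 309.] ctr 503.1 -228.1 LxW 141.2 110.7 ang -86.6 [56. 60. 72.]
tube_holder 0.37 px [303. 180.] ctr 574.9 133.3 LxW 254.8 229.9 ang 12.4 [92. 88. 82.]
tube_holder 0.16 px [296. 118.] ctr 662.6 154.3 LxW 209.2 12.8 ang -77.3 [116. 111. 103.]
bar 0.79 px [301. 209.] ctr 560.7 131.5 LxW 219.3 27.9 ang -77.0 [42. 53. 68.]
cam_lever 0.71 px [316. 264.] ctr 503.6 98.8 LxW 112.7 33.4 ang 51.2 [108.  58.  43.]
```

View pics/w2.png

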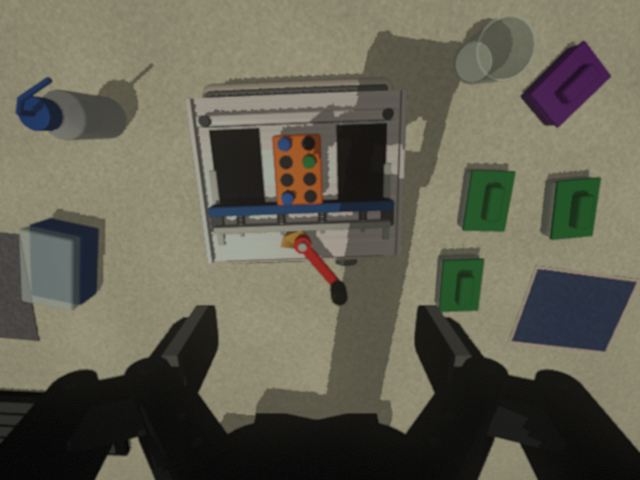

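Run:
```python
from h import *
goal((0.6105,0.143,0.20),-77.1)
```

```text
turn [-2.  -0.  -0.2] n>=0.3 shift mm [183.  -18.5 -39.9] n>=4.5 t 4.3 q6 1.45
```

Call:
arm_command(plan=[[[0,0,0,-2,0,-0.2,0.085],[0.02,-0.009,-0.02,0,0,0,0.085],[0.03,-0.0095,-0.02,0,0,0,0.085],[0.03,0,0,0,0,0,0.085],[0.03,0,0,0,0,0,0.085],[0.03,0,0,0,0,0,0.085],[0.03,0,0,0,0,0,0.085],[0.01,0,0,0,0,0,0.085],[0,0,0,0,0,0,0.085]]])

```text
t: 5.05
tool_pos: [0.6155, 0.1446, 0.2015]
tool_rot: [2.114, 0.239, -2.09]
contact_force: [0.4, -0.5, 0.5]
opening: 0.0851
```

Run:
```python
from h import *
pose(); goal((0.6105,0.143,0.11),-77.1)
```

```text
t 5.05 pos [0.6155 0.1446 0.2015] jaw deg -77.04 tilt 0.67 F [ 0.4 -0.5  0.5] open 0.0851 q [0.11 0.08 1.63 0.   1.42 1.46]
turn [ 0.1 -0.7 -0. ] n>=0.1 shift mm [91.5  0.4  5.2] n>=2.2 t 5.05 q6 1.46
```

Call:
arm_command(plan=[[[0,0,0.005,0,-0.7,0,0.085],[0.015,0,0,0,0,0,0.085],[0.015,0,0,0,0,0,0.085],[0.015,0,0,0,0,0,0.085],[0.015,0,0,0,0,0,0.085],[0.015,0,0,0,0,0,0.085],[0.012,0,0,0,0,0,0.085],[0.005,0,0,0,0,0,0.085],[0,0,0,0,0,0,0.085]]])

```text
t: 5.8
tool_pos: [0.617, 0.1437, 0.1135]
tool_rot: [2.119, 0.237, -2.084]
contact_force: [-0.5, -0.7, 0.5]
opening: 0.0851
```

Run:
```python
from h import *
pose(); goal((0.6105,0.143,0.11),-77.1)
```

```text
t 5.8 pos [0.617  0.1437 0.1135] jaw deg -77.06 tilt 0.97 F [-0.5 -0.7  0.5] open 0.0851 q [ 0.11  0.16  1.7  -0.    1.26  1.46]
turn [ 0.  -1.  -0.2] n>=0.1 shift mm [ 3.5 -0.7  6.5] n>=0.2 t 5.8 q6 1.46
```

Call:
arm_command(plan=[[[0.003,0,0.006,0,-1,-0.2,0.085],[0,0,0,0,0,0,0.085],[0,0,0,0,0,0,0.045],[0,0,0,0,0,0,0.045],[0,0,0,0,0,0,0.045],[0,0,0,0,0,0,0.045],[0,0,0,0,0,0,0.045],[0,0,0,0,0,0,0.045]]], squeeze=80)

```text
t: 6.47
tool_pos: [0.6125, 0.1425, 0.1139]
tool_rot: [2.105, 0.239, -2.099]
contact_force: [0.0, 0.6, -1.8]
opening: 0.0508
```

Run:
```python
from h import *
pose()
```

```text
t 6.47 pos [0.6125 0.1425 0.1139] jaw deg -77.06 tilt 0.15 F [ 0.   0.6 -1.8] open 0.0508 q [0.11 0.16 1.7  0.   1.28 1.45]
```

Call:
arm_command(plan=[[[-0.008,0,0,0,0,0,0.045],[-0.01,0,0,0,0,0,0.045],[-0.012,0,0,0,0,0,0.045],[-0.015,0,0,0,0,0,0.045],[-0.015,0,0,0,0,0,0.045],[-0.02,0,0,0,0,0,0.045],[-0.02,0,0,0,0,0,0.045],[-0.02,0,0,0,0,0,0.045],[-0.02,0,0,0,0,0,0.045],[-0.02,0,0,0,0,0,0.045],[0,0,0,0,0,0,0.045]]])

```text
t: 7.38
tool_pos: [0.6113, 0.1423, 0.2928]
tool_rot: [2.109, 0.239, -2.095]
contact_force: [-0.3, -0.6, -0.3]
opening: 0.0506
```

Run:
```python
from h import *
pose(); goal((0.46,-0.365,0.25),-77.1);goal((0.46,-0.365,0.25),-90)
for c in ('top',):
    im,M=snap(c); rect(c,M,'bench_pad',0.002,im); show(mark_of,c,M,'tube_holder'); show(mark_of,c,M,'box1')
```

```text
t 7.38 pos [0.6113 0.1423 0.2928] jaw deg -77.05 tilt 0.39 F [-0.3 -0.6 -0.3] open 0.0506 q [0.11 0.03 1.54 0.   1.57 1.45]
turn [ 0.1 -0.4 -0. ] n>=0.1 shift mm [ 42.8 460.8 260.7] n>=12.7 t 7.38 q6 1.45
turn [13.  -0.4  0. ] n>=1.8 shift mm [ 42.8 507.3 151.3] n>=12.7 t 7.38 q6 1.45
bench_pad 0.82 px [447. 272.] ctr 448.2 -364.7 LxW 190.4 150.2 ang -87.1 [56. 63. 82.]
top call tube_holder 0.49 [0.6107 0.1356 0.2804] [275. 203.]
top call tube_holder 0.42 [0.6157 0.4339 0.001 ] [179. 211.]
top call tube_holder 0.2 [0.5731 0.1323 0.1176] [279. 224.]
top call box1 0.92 [ 0.4704 -0.1395  0.0031] [372. 263.]
top call box1 0.86 [ 0.6262 -0.2675  0.0065] [415. 211.]
top call box1 0.7 [ 0.608  -0.1364 -0.0015] [371. 217.]
top call box1 0.59 [ 0.7793 -0.1935  0.0011] [390. 160.]
top call box1 0.56 [ 0.2888 -0.1992  0.0016] [391. 325.]
```

Call:
arm_command(plan=[[[0.0025,0.028,0.0168,0,-0.4,0,0.045],[0.0025,0.028,0.0168,0,0,0,0.045],[0.0025,0.028,0.0168,0,0,0,0.045],[0.0025,0.028,0.0168,0,0,0,0.045],[0.0025,0.028,0.0168,0,0,0,0.045],[0.0025,0.028,0.0168,0,0,0,0.045],[0.0025,0.028,0.0168,0,0,0,0.045],[0.0025,0.028,0.0168,0,0,0,0.045],[0.0025,0.028,0.0168,0,0,0,0.045],[0.0025,0.028,0.0168,0,0,0,0.045],[0.0025,0.028,0.0168,0,0,0,0.045],[0.0025,0.028,0.0168,0,0,0,0.045],[0.0025,0.028,0.0168,0,0,0,0.045],[0.0025,0.028,0.0168,0,0,0,0.045],[0.0025,0.028,0.0168,0,0,0,0.045],[0.0025,0.028,0.0168,0,0,0,0.045],[0.0025,0.028,0.0168,0,0,0,0.045],[0,0,0,0,0,0,0.045],[0,0,0,0,0,0,0.045]]])

```text
t: 9.17
tool_pos: [0.408, -0.3988, 0.1932]
tool_rot: [2.038, 0.29, -2.193]
contact_force: [-0.6, -0.1, -2.1]
opening: 0.0511
```

Run:
```python
from h import *
pose(); goal((0.44,-0.385,0.10),-77.1)
for c in ('side',):
    im,M=snap(c); show(mark_of,c,M,'tube_holder')
```

```text
t 9.17 pos [ 0.408  -0.3988  0.1932] jaw deg -76.86 tilt 4.82 F [-0.6 -0.1 -2.1] open 0.0511 q [-0.89  0.    1.73 -0.04  1.48  0.46]
turn [0.3 3.9 2.8] n>=0.7 shift mm [ 93.2  -6.3 -34.3] n>=2.4 t 9.17 q6 0.46
```

Call:
arm_command(plan=[[[0,-0.003,-0.017,0.3,3.9,2.8,0.045],[0,-0.003,-0.017,0,0,0,0.045],[0.02,0,0,0,0,0,0.045],[0.02,0,0,0,0,0,0.045],[0.02,0,0,0,0,0,0.045],[0.02,0,0,0,0,0,0.045],[0.013,0,0,0,0,0,0.045],[0,0,0,0,0,0,0.045]]])

```text
t: 9.93
tool_pos: [0.4458, -0.3723, 0.0949]
tool_rot: [2.099, 0.255, -2.09]
contact_force: [-1.2, 0.7, -1.9]
opening: 0.0507
```

Run:
```python
from h import *
pose(); goal((0.44,-0.385,0.034),-77.1)
```

```text
t 9.93 pos [ 0.4458 -0.3723  0.0949] jaw deg -76.21 tilt 0.26 F [-1.2  0.7 -1.9] open 0.0507 q [-0.83  0.07  1.83  0.    1.24  0.5 ]
turn [ 0.9 -0.3  0.1] n>=0.1 shift mm [60.9 11.1  8.5] n>=1.5 t 9.93 q6 0.5
```

Call:
arm_command(plan=[[[0.01,0.006,0.004,0.9,-0.3,0.1,0.045],[0.012,0.005,0.004,0,0,0,0.045],[0.012,0,0,0,0,0,0.045],[0.01,0,0,0,0,0,0.045],[0.008,0,0,0,0,0,0.045],[0.004,0,0,0,0,0,0.045],[0,0,0,0,0,0,0.045]]])

```text
t: 10.52
tool_pos: [0.4418, -0.3865, 0.0359]
tool_rot: [2.102, 0.233, -2.1]
contact_force: [-0.2, 0.2, -2.5]
opening: 0.051
```

Run:
```python
from h import *
pose(); goal((0.44,-0.385,0.029),-77.1)
im,M=snap('side'); show(mark_of,'side',M,'tube_holder')
```

```text
t 10.52 pos [ 0.4418 -0.3865  0.0359] jaw deg -77.11 tilt 0.23 F [-0.2  0.2 -2.5] open 0.051 q [-0.84  0.16  1.84 -0.    1.13  0.5 ]
turn [-0.  -0.  -0.2] n>=0.0 shift mm [ 6.9 -1.9  1.5] n>=0.2 t 10.52 q6 0.5
side call tube_holder 0.6 [ 0.4357 -0.3878  0.0203] [421. 221.]
```

Call:
arm_command(plan=[[[0.003,0,0,0,0,0,0.045],[0.002,0,0,0,0,0,0.045],[0.002,0,0,0,0,0,0.045],[0,0,0,0,0,0,0.045]]])

```text
t: 10.95
tool_pos: [0.4436, -0.3882, 0.0318]
tool_rot: [2.103, 0.228, -2.094]
contact_force: [0.0, -0.1, -2.4]
opening: 0.0509
```

Call:
arm_command(plan=[[[0.002,0,0,0,0,0,0.045],[0.001,0,0,0,0,0,0.045],[0,0,0,0,0,0,0.045]]])

```text
t: 11.2
tool_pos: [0.4441, -0.3886, 0.0292]
tool_rot: [2.103, 0.227, -2.092]
contact_force: [-1.2, 1.1, -2.0]
opening: 0.0508
```

Call:
arm_command(plan=[[[0.002,0,0,0,0,0,0.045],[0.002,0,0,0,0,0,0.045]]])

```text
t: 11.37
tool_pos: [0.4444, -0.3888, 0.0287]
tool_rot: [2.103, 0.229, -2.094]
contact_force: [-5.3, 6.0, 13.6]
opening: 0.0511
```

Call:
arm_command(plan=[[[0.002,0,0,0,0,0,0.045],[0.001,0,0,0,0,0,0.045]]])

```text
t: 11.53
tool_pos: [0.4447, -0.3892, 0.0288]
tool_rot: [2.102, 0.23, -2.095]
contact_force: [-0.0, -1.3, -1.4]
opening: 0.0509
```

Call:
arm_command(plan=[[[0,0,0,0,0,0,0.085],[0,0,0,0,0,0,0.085],[0,0,0,0,0,0,0.085],[0,0,0,0,0,0,0.085],[-0.01,0,0,0,0,0,0.085],[-0.02,0,0,0,0,0,0.085],[-0.03,0,0,0,0,0,0.085],[-0.03,0,0,0,0,0,0.085],[-0.03,0,0,0,0,0,0.085],[-0.03,0,0,0,0,0,0.085],[-0.03,0,0,0,0,0,0.085],[-0.03,0,0,0,0,0,0.085],[0,0,0,0,0,0,0.085]]])

```text
t: 12.62
tool_pos: [0.4428, -0.3865, 0.2513]
tool_rot: [2.102, 0.231, -2.096]
contact_force: [0.7, -1.0, 0.4]
opening: 0.0849
```

Run:
```python
from h import *
pose()
im,M=snap('top'); show(mark_of,'top',M,'tube_holder'); show(mark_of,'top',M,'lever_knob')
goal((0.476,0.062,0.26),-129-30)
goal((0.476,0.062,0.26),-129-90)
```

```text
t 12.62 pos [ 0.4428 -0.3865  0.2513] jaw deg -77.06 tilt 0.39 F [ 0.7 -1.   0.4] open 0.0849 q [-0.84 -0.05  1.68 -0.    1.5   0.5 ]
top call tube_holder 0.8 [ 0.4436 -0.3936  0.0209] [459. 273.]
top call lever_knob 0.75 [0.4794 0.067  0.1461] [302. 258.]
top call lever_knob 0.7 [0.6664 0.154  0.1004] [272. 191.]
turn [81.9  0.4  0. ] n>=11.4 shift mm [ -17.3 -192.9  403.8] n>=10.7 t 12.77 q6 0.5
turn [-38.1   0.1   0.3] n>=5.3 shift mm [ -17.3 -253.2 -368.9] n>=10.7 t 12.77 q6 0.5
```

Run:
```python
from h import *
goal((0.476,0.066,0.25),-41.6)
```

```text
turn [-35.5   0.2   0.3] n>=5.0 shift mm [  -7.3 -272.3 -360.1] n>=10.8 t 12.77 q6 0.5
```

Call:
arm_command(plan=[[[-0.003,0,0,-6,0,0,0.06],[0,0,0,-6,0,0,0.06],[0,0,0,-6,0,0,0.06],[0,0,0,-6,0,0,0.06],[0,0,0,-6,0,0,0.06],[0,0,0,-5.5,0,0,0.06],[-0.003,-0.023,-0.03,0,0,0,0.06],[-0.003,-0.023,-0.03,0,0,0,0.06],[-0.003,-0.023,-0.03,0,0,0,0.06],[-0.003,-0.023,-0.03,0,0,0,0.06],[-0.003,-0.023,-0.03,0,0,0,0.06],[-0.003,-0.023,-0.03,0,0,0,0.06],[-0.003,-0.023,-0.03,0,0,0,0.06],[-0.003,-0.023,-0.03,0,0,0,0.06],[-0.003,-0.023,-0.03,0,0,0,0.06],[-0.003,-0.023,-0.03,0,0,0,0.06],[0,-0.023,-0.03,0,0,0,0.06],[0,-0.01,-0.02,0,0,0,0.06],[0,0,0,0,0,0,0.06]]])

```text
t: 14.35
tool_pos: [0.4448, 0.0806, 0.2414]
tool_rot: [1.682, 0.871, -1.77]
contact_force: [0.1, 0.5, 1.2]
opening: 0.0601
```

Run:
```python
from h import *
pose()
im,M=snap('wrist','w3.png')
for t in ['lever_pivot','lever_knob','bar_face','stop_face']: show(mark_of,'wrist',M,t)
goal((0.476,0.066,0.2),-41.6)
```

```text
t 14.35 pos [0.4448 0.0806 0.2414] jaw deg -40.24 tilt 4.99 F [0.1 0.5 1.2] open 0.0601 q [-0.02 -0.34  1.95  0.05  1.6   0.69]
wrist call lever_pivot 0.68 [0.5213 0.1193 0.1452] [380. 130.]
wrist call lever_knob 0.9 [0.4789 0.0682 0.1448] [376. 228.]
wrist call bar_face 0.9 [0.5696 0.1355 0.1153] [418.  64.]
wrist call stop_face 0.7 [0.6109 0.144  0.0967] [455.  16.]
wrist call stop_face 0.33 [0.5202 0.1176 0.1457] [380. 133.]
turn [1.  0.7 4.8] n>=0.7 shift mm [ 42.5  29.6 -12.6] n>=1.3 t 14.6 q6 0.68
```

Call:
arm_command(plan=[[[0,0.015,-0.006,1,0.7,4.8,0.06],[0.01,0.015,-0.006,0,0,0,0.06],[0.016,0,0,0,0,0,0.06],[0.01,0,0,0,0,0,0.06],[0,0,0,0,0,0,0.06]]])

```text
t: 15.02
tool_pos: [0.4779, 0.0586, 0.2042]
tool_rot: [1.731, 0.76, -1.724]
contact_force: [-0.8, 0.2, -0.4]
opening: 0.0604
```

Run:
```python
from h import *
pose()
im,M=snap('wrist','w4.png')
for t in ['lever_pivot','lever_knob']: show(mark_of,'wrist',M,t)
goal((0.478,0.0672,0.14),-41.0)
```

```text
t 15.02 pos [0.4779 0.0586 0.2042] jaw deg -42.28 tilt 0.33 F [-0.8  0.2 -0.4] open 0.0604 q [-0.03 -0.29  1.97 -0.    1.45  0.71]
wrist call lever_pivot 0.91 [0.5223 0.1174 0.1476] [304. 142.]
wrist call lever_knob 0.89 [0.4765 0.0676 0.1421] [304. 254.]
turn [-1.2 -0.2 -0.5] n>=0.2 shift mm [66.8 -6.1 -5.4] n>=1.6 t 15.17 q6 0.71
```

View pics/w4.png

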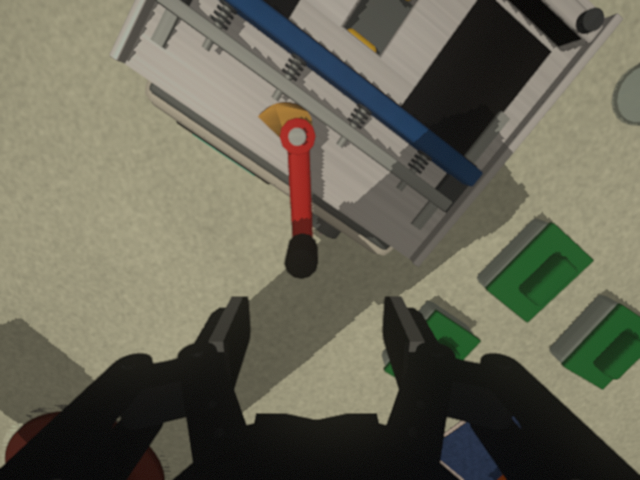

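Knob at (302,256), lever arm in line with the image's vertical, pivot (297,135). Descend over the knob and grip lightly.

Call:
arm_command(plan=[[[0,-0.006,-0.006,-1.2,-0.2,-0.5,0.06],[0,0,0,0,0,0,0.06],[0.015,0,0,0,0,0,0.06],[0.015,0,0,0,0,0,0.06],[0.015,0,0,0,0,0,0.06],[0.015,0,0,0,0,0,0.06],[0.004,0,0,0,0,0,0.06],[0,0,0,0,0,0,0.06]]])

```text
t: 15.83
tool_pos: [0.4833, 0.0701, 0.1492]
tool_rot: [1.721, 0.78, -1.697]
contact_force: [0.3, -0.8, -0.1]
opening: 0.0595
```

Run:
```python
from h import *
goal((0.478,0.0672,0.138),-41.0); pose()
```

```text
turn [ 0.3 -0.6 -0.5] n>=0.1 shift mm [11.2 -2.1  5.7] n>=0.3 t 15.83 q6 0.7
t 15.83 pos [0.4833 0.0701 0.1492] jaw deg -40.69 tilt 0.78 F [ 0.3 -0.8 -0.1] open 0.0595 q [-0.01 -0.23  2.02  0.    1.34  0.7 ]
```

Call:
arm_command(plan=[[[0.005,-0.002,0.0055,0,-0.6,-0.5,0.06],[0.005,0,0,0,0,0,0.06],[0,0,0,0,0,0,0.018],[0,0,0,0,0,0,0.018],[0,0,0,0,0,0,0.018],[0,0,0,0,0,0,0.018],[0,0,0,0,0,0,0.018],[0,0,0,0,0,0,0.018]]], squeeze=25)

```text
t: 16.5
tool_pos: [0.4788, 0.0677, 0.1422]
tool_rot: [1.71, 0.785, -1.708]
contact_force: [-0.2, 0.2, -0.4]
opening: 0.0188
```

Run:
```python
from h import *
pose()
```

```text
t 16.5 pos [0.4788 0.0677 0.1422] jaw deg -40.62 tilt 0.1 F [-0.2  0.2 -0.4] open 0.0188 q [-0.01 -0.22  2.02 -0.    1.34  0.7 ]
```

Call:
arm_command(plan=[[[0,0.0061,-0.0003,-5,0,0,0.018],[0,0.0061,-0.0003,-5,0,0,0.018],[0,0.0061,-0.0003,-5,0,0,0.018],[0,0.0061,-0.0003,-5,0,0,0.018],[0,0.0061,-0.0003,-5,0,0,0.018],[0,0,0,0,0,0,0.018]]])

```text
t: 17.0
tool_pos: [0.5063, 0.0549, 0.1422]
tool_rot: [1.398, 1.08, -1.392]
contact_force: [1.3, 0.6, -1.8]
opening: 0.019
```

Run:
```python
from h import *
pose(); o=ctrl.get_obs()
p=np.array([0.522,0.1185]); d=o['tool_pos'][:2]-p; print('r',np.hypot(*d).round(4),'dir',np.degrees(np.arctan2(d[1],d[0])).round(1))
```

```text
t 17.0 pos [0.5063 0.0549 0.1422] jaw deg -14.62 tilt 0.24 F [ 1.3  0.6 -1.8] open 0.019 q [-0.04 -0.16  1.97  0.    1.33  0.21]
r 0.0655 dir -103.9
```

Call:
arm_command(plan=[[[0,0.0061,-0.0003,-5,0,0,0.018],[0,0.0061,-0.0003,-5,0,0,0.018],[0,0.0061,-0.0003,-5,0,0,0.018],[0,0.0061,-0.0003,-5,0,0,0.018],[0,0.0061,-0.0003,-5,0,0,0.018],[0,0.003,0,-2,0,0,0.018],[0,0,0,0,0,0,0.018]]])

```text
t: 17.58
tool_pos: [0.5361, 0.0555, 0.1422]
tool_rot: [1.045, 1.317, -1.05]
contact_force: [1.2, 0.9, -1.5]
opening: 0.0188
```

Run:
```python
from h import *
pose(); o=ctrl.get_obs()
P=np.array([[.4788,.0677],[.5063,.0549],o['tool_pos'][:2]])
A=np.c_[2*P,np.ones(3)]; s=np.linalg.solve(A,(P**2).sum(1)); print('centre',s[:2].round(4),'r',np.sqrt(s[2]+s[:2]@s[:2]).round(4))
p=np.array([0.522,0.1185]); d=o['tool_pos'][:2]-p; print('r',np.hypot(*d).round(4),'dir',np.degrees(np.arctan2(d[1],d[0])).round(1))
```

```text
t 17.58 pos [0.5361 0.0555 0.1422] jaw deg 12.6 tilt 0.68 F [ 1.2  0.9 -1.5] open 0.0188 q [-0.04 -0.07  1.89  0.    1.34 -0.26]
centre [0.52   0.1202] r 0.0668
r 0.0646 dir -77.4
```

Call:
arm_command(plan=[[[0,0.003,0,-1,0,0,0.018],[0,0.003,0,-1,0,0,0.018],[0,0,0,0,0,0,0.018]]])

```text
t: 17.83
tool_pos: [0.5357, 0.0557, 0.1421]
tool_rot: [1.012, 1.342, -1.04]
contact_force: [4.0, 0.7, -1.9]
opening: 0.0188
```

Run:
```python
from h import *
pose()
```

```text
t 17.83 pos [0.5357 0.0557 0.1421] jaw deg 14.37 tilt 1.65 F [ 4.   0.7 -1.9] open 0.0188 q [-0.03 -0.06  1.88  0.    1.35 -0.29]
```

Call:
arm_command(plan=[[[0,0,0,0,0,0,0.06],[0,0,0,0,0,0,0.06],[0,0,0,0,0,0,0.06],[0,0,0,0,0,0,0.06],[-0.015,0,0,0,0,0,0.06],[-0.02,0,0,0,0,0,0.06],[-0.03,0,0,0,0,0,0.06],[-0.03,0,0,0,0,0,0.06],[-0.03,0,0,0,0,0,0.06],[-0.03,0,0,0,0,0,0.06],[0,0,0,0,0,0,0.06]]])

```text
t: 18.75
tool_pos: [0.5394, 0.0553, 0.301]
tool_rot: [1.016, 1.339, -1.046]
contact_force: [0.7, -0.3, 1.3]
opening: 0.0603
```

Run:
```python
from h import *
pose(); goal((0.575,0.12,0.36),-77.1)
im,M=snap('top'); show(mark_of,'top',M,'box1'); rect('top',M,'box1',0.034,im)
```

```text
t 18.75 pos [0.5394 0.0553 0.301 ] jaw deg 14.01 tilt 1.68 F [ 0.7 -0.3  1.3] open 0.0603 q [-0.03 -0.16  1.7  -0.    1.63 -0.28]
turn [-88.9  -1.6   1. ] n>=12.4 shift mm [-59.   55.1  49.1] n>=2.3 t 18.75 q6 -0.28
top call box1 0.95 [ 0.6238 -0.2676  0.0055] [415. 212.]
top call box1 0.79 [ 0.6061 -0.1361  0.002 ] [371. 218.]
top call box1 0.72 [ 0.7815 -0.1916  0.004 ] [390. 159.]
top call box1 0.6 [ 0.2911 -0.201   0.0012] [392. 324.]
top call box1 0.56 [ 0.4731 -0.1389  0.0007] [371. 262.]
box1 0.92 px [416. 212.] ctr 622.0 -265.8 LxW 87.5 67.5 ang 16.6 [29. 96. 38.]
box1 0.88 px [393. 325.] ctr 290.3 -199.5 LxW 87.5 67.3 ang 7.0 [188. 154.  15.]
box1 0.79 px [373. 263.] ctr 471.1 -137.5 LxW 92.8 66.1 ang 9.9 [ 32. 101.  41.]
box1 0.73 px [391. 158.] ctr 779.2 -191.3 LxW 98.1 67.6 ang -33.0 [88. 42. 95.]
box1 0.66 px [372. 216.] ctr 607.3 -134.1 LxW 90.7 65.8 ang 10.7 [31. 98. 39.]
```

Call:
arm_command(plan=[[[0,0,0,7,-0.8,0.5,0.085],[0,0,0,7,-0.8,0.5,0.085],[0,0,0,7,0,0,0.085],[0,0,0,7,0,0,0.085],[0,0,0,7,0,0,0.085],[0,0,0,7,0,0,0.085],[0,0,0,7,0,0,0.085],[0,0,0,7,0,0,0.085],[0,0,0,7,0,0,0.085],[0,0,0,7,0,0,0.085],[0,0,0,7,0,0,0.085],[0,0,0,7,0,0,0.085],[0,0,0,7,0,0,0.085],[-0.02,-0.018,-0.016,0,0,0,0.085],[-0.02,-0.018,-0.016,0,0,0,0.085],[-0.019,-0.018,-0.016,0,0,0,0.085],[0,0,0,0,0,0,0.085],[0,0,0,0,0,0,0.085]]])

```text
t: 20.4
tool_pos: [0.5595, 0.1201, 0.2969]
tool_rot: [2.009, 0.172, -2.222]
contact_force: [-0.3, 0.4, -0.3]
opening: 0.085
```

Run:
```python
from h import *
pose()
im,M=snap('wrist','w5.png')
for t in ['platform','stop_rail','stop_face','bar_face','lever_pivot','lever_knob']: show(mark_of,'wrist',M,t)
rect('wrist',M,'bar',0.125,im); rect('wrist',M,'stop_rail',0.126,im); rect('wrist',M,'shaker',0.1,im)
rect('wrist',M,'box1',0.034,im)
cv2.imwrite('pics/w5c.png',cv2.resize(im[60:330,160:600,::-1],(800,491),interpolation=cv2.INTER_CUBIC))
```

```text
t 20.4 pos [0.5595 0.1201 0.2969] jaw deg -79.61 tilt 5.82 F [-0.3  0.4 -0.3] open 0.085 q [ 0.09 -0.04  1.6  -0.02  1.68  1.48]
wrist call platform 0.87 [0.6131 0.1421 0.1008] [301. 134.]
wrist call stop_rail 0.64 [0.6604 0.156  0.1023] [294.  76.]
wrist call stop_face 0.97 [0.6514 0.1568 0.1139] [291.  86.]
wrist call bar_face 0.76 [0.5653 0.1329 0.1127] [302. 189.]
wrist call lever_pivot 0.58 [0.5238 0.1178 0.1445] [310. 245.]
wrist call lever_knob 0.72 [0.5382 0.0506 0.1448] [386. 243.]
bar 0.65 px [304. 200.] ctr 555.4 130.1 LxW 219.6 29.1 ang -76.6 [40. 52. 65.]
stop_rail 0.65 px [301. 133.] ctr 596.8 139.3 LxW 238.3 209.9 ang -77.2 [95. 91. 85.]
shaker 0.76 px [301. 133.] ctr 592.7 139.6 LxW 258.9 225.7 ang -77.6 [95. 91. 84.]
shaker 0.28 px [303. 200.] ctr 547.0 129.7 LxW 238.2 31.5 ang -76.9 [41. 52. 65.]
box1 0.75 px [619.  41.] ctr 756.5 -170.2 LxW 75.0 62.5 ang 59.7 [61. 28. 67.]
box1 0.73 px [488. 273.] ctr 474.2 -130.0 LxW 102.0 75.4 ang 13.6 [50. 87. 50.]
box1 0.64 px [618. 185.] ctr 617.0 -245.4 LxW 96.7 68.6 ang 17.8 [50. 81. 50.]
box1 0.64 px [496. 357.] ctr 342.4 -199.4 LxW 68.2 20.2 ang 65.5 [96. 80. 33.]
box1 0.61 px [529. 174.] ctr 606.7 -126.9 LxW 92.9 79.3 ang 10.3 [47. 87. 48.]
```

View pics/w5c.png

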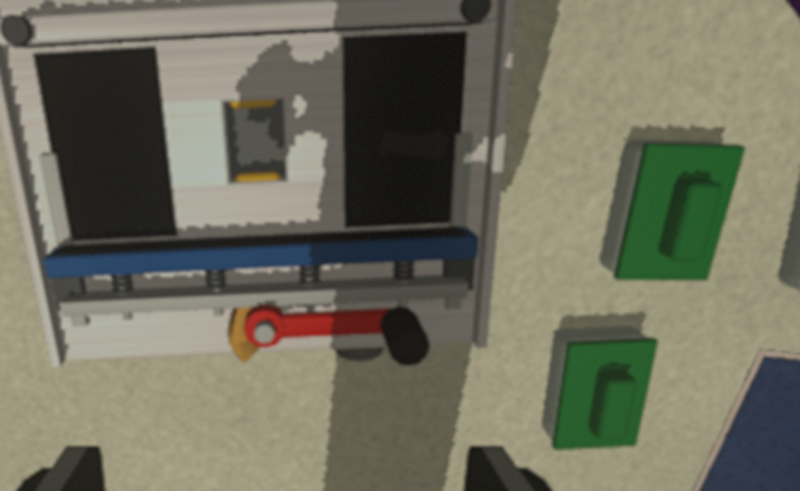

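```bash
cat >> h.py <<'E'
YAW=np.radians(12.9); EX=np.array([np.cos(YAW),np.sin(YAW)]); EY=np.array([-EX[1],EX[0]]); P0=np.array([0.611,0.1425])
def sh(p): d=np.asarray(p)[:2]-P0; return np.array([d@EX,d@EY])
def ws(x,y,z): return np.append(P0+x*EX+y*EY,z)
def prof(im,M,y,z,x0,x1,st=0.001,cam='wrist',hw=0.008):
    c=[]
    for x in np.arange(x0,x1,st):
        uv=np.array([proj(cam,M,ws(x,y+d,z)) for d in np.linspace(-hw,hw,9)],np.float32)
        c.append(cv2.remap(im,uv[:,:1],uv[:,1:],cv2.INTER_LINEAR).mean((0,1)))
    return np.array(c)
E
python3 - <<'E'
from h import *
pose()
im,M=snap('wrist')
for y in (-0.05,0.05):
    for nm,x0,x1,z in (('bar',-0.075,-0.035,0.125),('rail',0.03,0.075,0.126)):
        c=prof(im,M,y,z,x0,x1); print(nm,y); print(' '.join('%d:%d/%d'%(round((x0+i*.001)*1000),a[0],a[2]) for i,a in enumerate(c)))
E
```

```text
t 20.95 pos [0.5599 0.1194 0.2993] jaw deg -79.7 tilt 5.6 F [-0.4 -0.5  1.3] open 0.0851 q [ 0.09 -0.04  1.59 -0.02  1.68  1.48]
bar -0.05
-75:79/71 -74:73/65 -73:64/57 -72:59/52 -71:58/52 -70:60/53 -69:70/62 -68:85/75 -67:95/84 -66:98/86 -65:98/86 -64:100/87 -63:101/88 -62:101/89 -61:93/84 -60:69/73 -59:40/61 -58:27/58 -57:27/58 -56:28/58 -55:28/58 -54:27/58 -53:27/58 -52:28/59 -51:27/58 -50:27/54 -49:25/46 -48:24/33 -47:23/21 -46:21/18 -45:25/21 -44:43/37 -43:69/61 -42:78/68 -41:58/50 -40:35/30 -39:29/25 -38:30/26 -37:29/26 -36:29/25
rail -0.05
30:29/25 31:29/25 32:29/25 33:29/25 34:30/25 35:30/25 36:29/24 37:30/26 38:30/26 39:31/26 40:30/26 41:30/25 42:30/25 43:29/25 44:32/27 45:60/52 46:93/82 47:90/80 48:60/53 49:69/60 50:92/80 51:99/87 52:100/88 53:99/87 54:98/86 55:98/86 56:98/87 57:99/87 58:99/87 59:95/84 60:90/80 61:95/84 62:101/88 63:104/92 64:106/93 65:103/91 66:100/88 67:100/87 68:100/88 69:99/87 70:98/86 71:98/86 72:98/87 73:99/87 74:99/87
bar 0.05
-75:138/124 -74:109/97 -73:78/70 -72:64/58 -71:63/57 -70:66/59 -69:76/67 -68:89/79 -67:97/86 -66:99/87 -65:99/87 -64:104/92 -63:119/107 -62:139/127 -61:139/133 -60:102/117 -59:58/102 -58:42/100 -57:42/101 -56:43/102 -55:43/102 -54:43/102 -53:43/102 -52:42/101 -51:41/97 -50:37/83 -49:34/62 -48:30/39 -47:28/27 -46:27/24 -45:32/29 -44:50/45 -43:72/64 -42:73/65 -41:51/45 -40:33/29 -39:30/27 -38:33/29 -37:36/32 -36:37/33
rail 0.05
30:39/33 31:38/33 32:39/33 33:39/33 34:39/33 35:39/33 36:39/33 37:39/34 38:39/33 39:40/34 40:40/34 41:40/34 42:40/34 43:38/33 44:54/46 45:112/98 46:154/135 47:133/117 48:87/76 49:117/103 50:156/138 51:172/152 52:173/153 53:170/150 54:166/146 55:163/143 56:161/142 57:161/142 58:159/140 59:144/127 60:116/102 61:99/87 62:101/88 63:117/103 64:143/125 65:158/138 66:160/141 67:159/140 68:160/141 69:162/142 70:161/142 71:159/140 72:159/139 73:162/142 74:160/141
```

Run:
```python
from h import *
goal((0.580,-0.135,0.24),-79.3)
```

```text
turn [-0.4  5.6 -0.5] n>=0.8 shift mm [ 59.3 253.8  27.6] n>=6.3 t 21.0 q6 1.48
```

Call:
arm_command(plan=[[[0,0,0,0,5.6,-0.5,0.06],[0,0.02,0,0,0,0,0.06],[0,0.025,0.003,0,0,0,0.06],[0,0.025,0.003,0,0,0,0.06],[0,0.025,0.003,0,0,0,0.06],[0,0.025,0.003,0,0,0,0.06],[0,0.025,0.003,0,0,0,0.06],[0.005,0.025,0.003,0,0,0,0.06],[0.005,0.025,0.003,0,0,0,0.06],[0.01,0.025,0.003,0,0,0,0.06],[0.01,0.02,0.003,0,0,0,0.06],[0.005,0.01,0,0,0,0,0.06],[0,0,0,0,0,0,0.06],[0,0,0,0,0,0,0.06]]])

```text
t: 22.17
tool_pos: [0.5787, -0.1417, 0.2631]
tool_rot: [2.133, 0.194, -2.119]
contact_force: [-0.4, 0.9, -0.5]
opening: 0.0601
```

```bash
cat >> h.py <<'E'
def grip(im,M,z=0.034,cam='wrist',name='box1'):
    "green lids: lid outline at z, via colour inside the network's masks"
    for r in cut_out(cam,name):
        m=r['mask']; 
        if m.sum()<300: continue
        a=im.astype(int); g=(m&(a[...,1]>1.5*a[...,0])&(a[...,1]>1.5*a[...,2])).astype(np.uint8)
        if g.sum()<300: continue
        c=max(cv2.findContours(g,cv2.RETR_EXTERNAL,cv2.CHAIN_APPROX_NONE)[0],key=cv2.contourArea)[:,0,:]
        p=np.array([ray(cam,M,u,z)[:2] for u in c],np.float32)*1000
        (x,y),(w,h),an=cv2.minAreaRect(p)
        if w<h: w,h,an=h,w,an+90
        print('green',round(r['conf'],2),'px',c.mean(0).round(),'ctr',round(x,1),round(y,1),'LxW',round(w,1),round(h,1),'ang',round((an+90)%180-90,1))
E
python3 - <<'E'
from h import *
pose()
im,M=snap('wrist','w6.png'); show(mark_of,'wrist',M,'box1'); grip(im,M)
E
```

```text
t 22.17 pos [ 0.5787 -0.1417  0.2631] jaw deg -79.55 tilt 0.38 F [-0.4  0.9 -0.5] open 0.0601 q [-0.37 -0.04  1.65  0.    1.52  1.02]
wrist call box1 0.85 [ 0.2848 -0.2     0.0003] [319. 405.]
wrist call box1 0.78 [ 0.7773 -0.1965 -0.005 ] [401.  28.]
wrist call box1 0.69 [ 0.6062 -0.1311  0.0019] [311. 178.]
wrist call box1 0.67 [ 4.665e-01 -1.401e-01 -1.000e-04] [299. 286.]
wrist call box1 0.56 [ 0.6216 -0.2691  0.0017] [429. 186.]
green 0.94 px [436. 189.] ctr 620.6 -265.8 LxW 88.0 62.4 ang 16.9
green 0.77 px [297. 293.] ctr 470.8 -138.0 LxW 88.3 60.8 ang 13.0
green 0.66 px [315. 180.] ctr 606.6 -135.0 LxW 87.5 61.2 ang 9.8
```

View pics/w6.png

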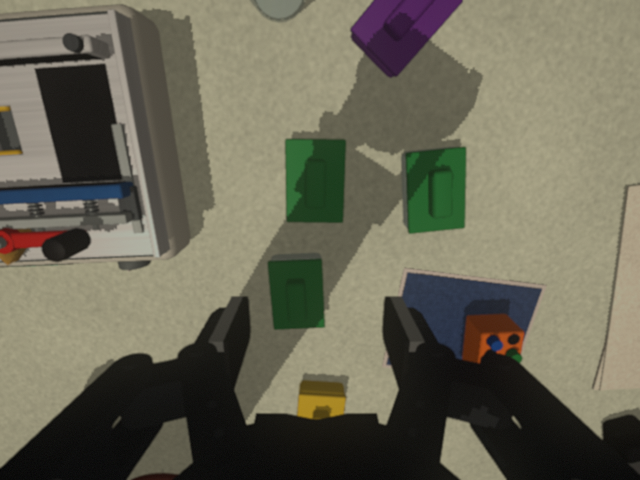

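Run:
```python
from h import *
goal((0.6066,-0.135,0.085),-80.2)
```

```text
turn [ 0.8 -0.4 -0.1] n>=0.1 shift mm [178.8  -1.  -28.1] n>=4.3 t 22.32 q6 1.02
```

Call:
arm_command(plan=[[[0,-0.001,-0.014,0.8,-0.4,0,0.06],[0.015,0,-0.014,0,0,0,0.06],[0.02,0,0,0,0,0,0.06],[0.02,0,0,0,0,0,0.06],[0.02,0,0,0,0,0,0.06],[0.02,0,0,0,0,0,0.06],[0.02,0,0,0,0,0,0.06],[0.02,0,0,0,0,0,0.06],[0.02,0,0,0,0,0,0.06],[0.01,0,0,0,0,0,0.06],[0,0,0,0,0,0,0.06],[0,0,0,0,0,0,0.06]]])

```text
t: 23.32
tool_pos: [0.617, -0.1213, 0.1057]
tool_rot: [2.141, 0.194, -2.097]
contact_force: [0.3, -0.2, 0.1]
opening: 0.06
```

Run:
```python
from h import *
pose(); goal((0.6066,-0.135,0.038),-80.2)
im,M=snap('wrist'); show(mark_of,'wrist',M,'box1'); grip(im,M)
```

```text
t 23.32 pos [ 0.617  -0.1213  0.1057] jaw deg -79.17 tilt 1.24 F [ 0.3 -0.2  0.1] open 0.06 q [-0.31  0.15  1.72  0.    1.24  1.07]
turn [ 1.  -1.1 -0.5] n>=0.2 shift mm [67.7 11.7 12.5] n>=1.7 t 23.32 q6 1.07
wrist call box1 0.97 [ 0.6056 -0.1345  0.0023] [330. 261.]
wrist call box1 0.95 [ 6.215e-01 -2.678e-01 -1.000e-04] [500. 271.]
wrist call box1 0.7 [ 0.469  -0.1375 -0.0019] [302. 402.]
wrist call box1 0.69 [ 0.7737 -0.1938 -0.0055] [466.  39.]
green 0.9 px [521. 284.] ctr 621.2 -264.9 LxW 89.0 63.7 ang 16.6
green 0.86 px [332. 270.] ctr 607.6 -134.7 LxW 88.6 61.6 ang 9.4
green 0.63 px [300. 399.] ctr 500.9 -130.8 LxW 61.8 32.9 ang -77.0
```

Call:
arm_command(plan=[[[0.01,0.012,0.012,1.3,-1.1,-0.5,0.06],[0.015,0,0,0,0,0,0.06],[0.015,0,0,0,0,0,0.06],[0.01,0,0,0,0,0,0.06],[0.005,0,0,0,0,0,0.06],[0,0,0,0,0,0,0.06]]])

```text
t: 23.97
tool_pos: [0.6145, -0.1377, 0.0575]
tool_rot: [2.151, 0.17, -2.114]
contact_force: [0.1, 0.7, -0.4]
opening: 0.0601
```

Run:
```python
from h import *
pose(); goal((0.6073,-0.1348,0.037),-80.5)
```

```text
t 23.97 pos [ 0.6145 -0.1377  0.0575] jaw deg -80.52 tilt 1.04 F [ 0.1  0.7 -0.4] open 0.0601 q [-0.34  0.21  1.74  0.    1.17  1.07]
turn [-0.  -0.9 -0.4] n>=0.1 shift mm [20.5 -4.1  6.6] n>=0.5 t 23.97 q6 1.07
```

Call:
arm_command(plan=[[[0.007,-0.004,0.0065,0,-0.9,-0.4,0.06],[0.007,0,0,0,0,0,0.06],[0.005,0,0.001,0,0,0,0.06],[0,0,0,0,0,0,0.06]]])

```text
t: 24.3
tool_pos: [0.6069, -0.1343, 0.0381]
tool_rot: [2.136, 0.178, -2.133]
contact_force: [-0.1, -0.4, -0.2]
opening: 0.0601
```

Run:
```python
from h import *
pose(); goal((0.6073,-0.1348,0.037),-80.5)
```

```text
t 24.3 pos [ 0.6069 -0.1343  0.0381] jaw deg -80.46 tilt 0.09 F [-0.1 -0.4 -0.2] open 0.0601 q [-0.34  0.23  1.76  0.    1.15  1.07]
turn [ 0.  -0.1 -0. ] n>=0.0 shift mm [ 1.1  0.5 -0.3] n>=0.0 t 24.3 q6 1.07
```

Call:
arm_command(plan=[[[0,0,0,0,0,0,0.018],[0,0,0,0,0,0,0.018],[0,0,0,0,0,0,0.018],[0,0,0,0,0,0,0.018],[0,0,0,0,0,0,0.018],[0,0,0,0,0,0,0.018],[-0.01,0,0,0,0,0,0.018],[-0.015,0,0,0,0,0,0.018],[-0.02,0,0,0,0,0,0.018],[-0.025,0,0,0,0,0,0.018],[-0.025,0,0,0,0,0,0.018],[-0.025,0,0,0,0,0,0.018],[-0.025,0,0,0,0,0,0.018],[-0.025,0,0,0,0,0,0.018],[-0.025,0,0,0,0,0,0.018],[-0.025,0,0,0,0,0,0.018],[0,0,0,0,0,0,0.018]]], squeeze=60)

```text
t: 25.72
tool_pos: [0.6034, -0.133, 0.2703]
tool_rot: [2.131, 0.181, -2.141]
contact_force: [1.0, -0.6, 0.4]
opening: 0.0203
```

Run:
```python
from h import *
pose(); print(ws(0,0.072,0.25)); goal(ws(0,0.072,0.25),-77.1)
```

```text
t 25.72 pos [ 0.6034 -0.133   0.2703] jaw deg -80.46 tilt 0.31 F [ 1.  -0.6  0.4] open 0.0203 q [-0.34  0.02  1.58  0.    1.55  1.07]
[0.59492599 0.21268281 0.25      ]
turn [-3.4  0.2  0.2] n>=0.5 shift mm [  20.3 -338.9  -68.9] n>=8.3 t 25.72 q6 1.07
```

Call:
arm_command(plan=[[[0,-0.01,-0.002,-1.7,0,0,0.018],[0,-0.02,-0.004,-1.7,0,0,0.018],[-0.001,-0.024,-0.004,0,0,0,0.018],[-0.001,-0.024,-0.004,0,0,0,0.018],[-0.001,-0.024,-0.004,0,0,0,0.018],[-0.001,-0.024,-0.004,0,0,0,0.018],[-0.001,-0.024,-0.005,0,0,0,0.018],[-0.001,-0.024,-0.005,0,0,0,0.018],[-0.001,-0.024,-0.005,0,0,0,0.018],[-0.001,-0.024,-0.005,0,0,0,0.018],[-0.001,-0.024,-0.005,0,0,0,0.018],[0,-0.024,-0.005,0,0,0,0.018],[0,-0.02,-0.005,0,0,0,0.018],[0,-0.02,-0.005,0,0,0,0.018],[0,-0.01,-0.002,0,0,0,0.018],[0,0,0,0,0,0,0.018]]])

```text
t: 27.05
tool_pos: [0.5753, 0.2172, 0.2528]
tool_rot: [2.045, 0.274, -2.139]
contact_force: [-0.5, 0.3, -1.0]
opening: 0.0204
```

Run:
```python
from h import *
pose(); goal(ws(0,0.072,0.21),-77.1)
```

```text
t 27.05 pos [0.5753 0.2172 0.2528] jaw deg -75.69 tilt 2.62 F [-0.5  0.3 -1. ] open 0.0204 q [0.23 0.04 1.59 0.01 1.55 1.55]
turn [1.4 2.5 0.9] n>=0.4 shift mm [ 42.8   8.7 -18.1] n>=1.1 t 27.05 q6 1.55
```

Call:
arm_command(plan=[[[0,0.0085,-0.018,1.4,2.5,0.9,0.018],[0.01,0,0,0,0,0,0.018],[0.015,0,0,0,0,0,0.018],[0.015,0,0,0,0,0,0.018],[0.01,0,0,0,0,0,0.018],[0.01,0,0,0,0,0,0.018],[0,0,0,0,0,0,0.018]]])

```text
t: 27.63
tool_pos: [0.5899, 0.2098, 0.1806]
tool_rot: [2.086, 0.237, -2.113]
contact_force: [-0.4, -0.4, -2.3]
opening: 0.0204
```

Run:
```python
from h import *
pose(); goal(ws(0,0.072,0.175),-77.1)
im,M=snap('wrist','w7.png'); show(mark_of,'wrist',M,'box1'); grip(im,M,0.189+0.021)
for t in ['stop_face','bar_face','platform']: show(mark_of,'wrist',M,t)
```

```text
t 27.63 pos [0.5899 0.2098 0.1806] jaw deg -76.97 tilt 0.75 F [-0.4 -0.4 -2.3] open 0.0204 q [ 0.22  0.1   1.65 -0.    1.41  1.57]
turn [ 0.1  0.7 -0.1] n>=0.1 shift mm [ 5.6 -1.7 -5.5] n>=0.2 t 27.63 q6 1.57
wrist call box1 0.83 [ 0.471  -0.1393 -0.0012] [584. 377.]
wrist call box1 0.65 [0.59   0.2119 0.143 ] [313. 276.]
green 0.84 px [316. 290.] ctr 608.7 214.5 LxW 68.5 48.2 ang 13.4
green 0.77 px [603. 397.] ctr 592.1 87.9 LxW 35.1 26.0 ang 13.1
wrist call stop_face 0.58 [0.6528 0.1557 0.1125] [427. 182.]
wrist call bar_face 0.28 [ 5.908e-01  1.360e-01 -1.000e-04] [390. 230.]
wrist call platform 0.73 [0.6099 0.1421 0.0962] [418. 243.]
```

View pics/w7.png

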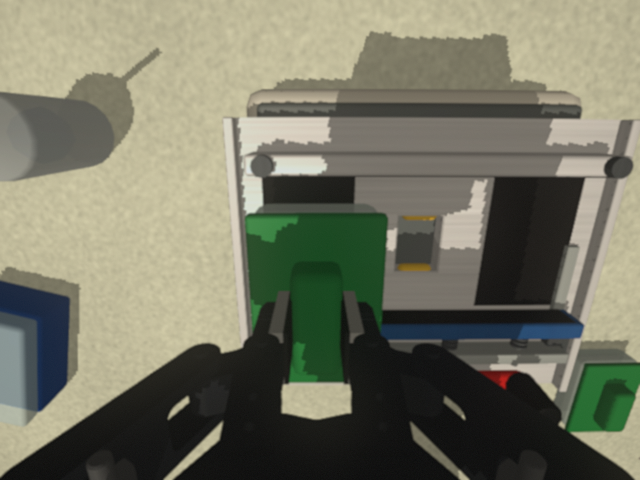

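Run:
```python
from h import *
o=ctrl.get_obs(); print('tcp sh',(sh(o['tool_pos'])*1000).round(1))
im=cv2.imread('pics/w7.png')[:,:,::-1].copy(); M=T('wrist',o)
zl=o['tool_pos'][2]-0.004
for nm,y,z,x0,x1 in (('lid',0.05,zl,.03,.055),('lid',0.09,zl,.03,.055),('rail',0.04,.126,.04,.065),('rail',-.02,.126,.04,.065),('rail',-.07,.126,.04,.065),('bar',-.02,.125,-.065,-.04),('bar',-.05,.125,-.065,-.04)):
    c=prof(im,M,y,z,x0,x1,hw=.006); print(nm,y,' '.join('%d:%d/%d/%d'%(round((x0+i*.001)*1000),*a) for i,a in enumerate(c)))
for y in (.0,.1):
  uv=[proj('wrist',M,ws(x,.072-.05+y,zl)) for x in np.arange(0,.06,.01)]
```

```text
tcp sh [-2.4 70.7]
lid 0.05 30:29/74/36 31:29/74/36 32:29/74/36 33:30/74/36 34:30/74/36 35:30/74/36 36:30/74/36 37:31/75/37 38:31/74/37 39:31/74/37 40:31/74/37 41:29/69/35 42:27/62/31 43:53/71/52 44:93/94/86 45:94/95/86 46:96/97/88 47:104/102/93 48:111/107/98 49:111/107/98 50:109/104/96 51:110/105/97 52:108/104/96 53:111/106/98 54:113/108/100
lid 0.09 30:40/88/45 31:46/100/52 32:47/103/53 33:49/106/55 34:50/108/56 35:52/111/58 36:55/118/62 37:58/124/65 38:60/129/68 39:62/132/70 40:61/129/68 41:49/106/55 42:38/75/41 43:67/80/64 44:87/90/81 45:88/90/82 46:99/102/92 47:91/93/85 48:72/73/67 49:73/74/67 50:74/75/68 51:74/75/68 52:74/73/66 53:74/74/67 54:73/73/66
rail 0.04 40:119/114/106 41:120/115/106 42:118/113/105 43:119/114/105 44:123/117/108 45:123/117/109 46:120/115/106 47:119/115/105 48:118/113/104 49:116/111/103 50:116/112/103 51:105/101/93 52:90/86/79 53:111/107/98 54:120/115/106 55:121/116/107 56:120/115/107 57:120/115/106 58:119/114/105 59:120/115/106 60:121/116/107 61:121/116/108 62:119/114/105 63:112/107/99 64:97/93/86
rail -0.02 40:152/145/134 41:152/145/133 42:155/148/137 43
[... 636 characters left out ...]
63:132/126/117 64:111/106/98
bar -0.02 -65:36/36/34 -64:41/41/38 -63:43/42/40 -62:45/44/41 -61:49/49/46 -60:47/50/55 -59:35/48/64 -58:27/47/69 -57:27/48/70 -56:27/48/70 -55:28/48/70 -54:28/48/70 -53:28/48/70 -52:28/48/71 -51:28/48/71 -50:28/48/70 -49:27/46/66 -48:26/41/58 -47:24/32/41 -46:21/22/23 -45:21/20/18 -44:21/20/19 -43:22/21/19 -42:21/20/19 -41:21/20/19
bar -0.05 -65:69/68/63 -64:69/69/63 -63:70/69/64 -62:78/76/70 -61:99/95/87 -60:104/100/95 -59:74/77/83 -58:35/51/71 -57:26/47/69 -56:27/47/70 -55:27/47/69 -54:28/48/70 -53:28/47/70 -52:28/48/70 -51:28/48/70 -50:27/47/69 -49:26/44/65 -48:24/40/58 -47:23/31/42 -46:21/21/23 -45:20/19/18 -44:20/19/18 -43:20/19/19 -42:20/19/18 -41:20/19/18
```

```bash
cat >> h.py <<'E'
def edges(im,M,L):
    for nm,y,z,x0,x1 in L:
        c=prof(im,M,y,z,x0,x1,st=.0005,hw=.005).astype(int); g=np.abs(np.diff(c,axis=0)).sum(1)
        pk=[i for i in range(1,len(g)-1) if g[i]>=max(g[i-1],g[i+1]) and g[i]>25]
        print(nm,y,[( round((x0+(i+.5)*.0005)*1000,1),int(g[i]),c[max(0,i-3)].tolist(),c[min(len(c)-1,i+4)].tolist()) for i in pk])
E
python3 - <<'E'
from h import *
pose(); im,M=snap('wrist','w8.png'); o=ctrl.get_obs(); print('tcp sh',(sh(o['tool_pos'])*1000).round(1)); pose()
zl=o['tool_pos'][2]-0.004
edges(im,M,[('lid',.055,zl,.03,.055),('lid',0.09,zl,.03,.055),('rail',0.02,.126,.04,.07),('rail',-.02,.126,.04,.07),('rail',-.07,.126,.04,.07),('bar',-.0,.125,-.065,-.04),('bar',-.05,.125,-.065,-.04)])
goal(ws(-0.001,0.072,0.170),-77.1)
E
```

```text
t 27.93 pos [0.5928 0.2109 0.1863] jaw deg -76.94 tilt 0.24 F [-0.3  0.5 -2. ] open 0.0206 q [ 0.22  0.1   1.64 -0.    1.41  1.57]
tcp sh [-2.5 70.8]
t 27.98 pos [0.5928 0.2109 0.1862] jaw deg -76.94 tilt 0.24 F [ 0.6  0.  -1.5] open 0.0204 q [ 0.22  0.1   1.64 -0.    1.41  1.57]
lid 0.055 [(43.2, 56, [28, 66, 33], [83, 85, 76])]
lid 0.09 [(41.2, 30, [62, 132, 70], [69, 81, 65]), (42.7, 50, [49, 106, 55], [86, 88, 80]), (47.2, 37, [88, 91, 82], [76, 77, 69])]
rail 0.02 [(48.2, 32, [117, 112, 104], [106, 101, 93]), (49.8, 35, [112, 107, 99], [118, 113, 104]), (62.8, 30, [95, 91, 84], [122, 117, 108])]
rail -0.02 [(48.8, 68, [162, 154, 143], [112, 107, 99]), (49.8, 29, [144, 137, 127], [118, 113, 105]), (62.8, 28, [95, 91, 84], [122, 117, 108])]
rail -0.07 [(49.2, 122, [36, 34, 30], [174, 166, 154]), (60.8, 50, [168, 160, 148], [100, 96, 88]), (62.8, 31, [111, 106, 98], [122, 116, 107]), (67.8, 57, [120, 115, 106], [193, 185, 170])]
bar -0.0 [(-62.2, 42, [34, 34, 32], [101, 99, 94]), (-61.8, 42, [40, 40, 37], [96, 96, 93]), (-59.8, 42, [91, 88, 81], [30, 48, 69])]Traceback (most recent call last):
  File "<stdin>", line 4, in <module>
  File "h.py", line 68, in edges
    c=prof(im,M,y,z,x0,x1,st=.0005,hw=.005).astype(int); g=np.abs(np.diff(c,axis=0)).sum(1)
      ~~~~^^^^^^^^^^^^^^^^^^^^^^^^^^^^^^^^^
  File "h.py", line 51, in prof
    uv=np.array([proj(cam,M,ws(x,y+d,z)) for d in np.linspace(-hw,hw,9)],np.float32)
                 ~~~~^^^^^^^^^^^^^^^^^^^
  File "h.py", line 15, in proj
    c=calibration(cam); q=np.linalg.inv(M)@np.append(p,1); s=q[:2]/q[2]; s=s*(1+c['k1']*(s@s))
ValueError: time passes only in moves, steps and waits
```

```bash
sed -i 's/^def snap/import functools\ncalibration=functools.lru_cache(None)(calibration)\ndef snap/' h.py
python3 - <<'E'
from h import *
goal(ws(0.0002,0.072,0.160),-77.1)
E
```

```text
turn [ 0.2  0.2 -0.1] n>=0.0 shift mm [26.2 -1.2 -2.7] n>=0.6 t 27.98 q6 1.57
```

Call:
arm_command(plan=[[[0.005,-0.001,-0.003,0.2,0.2,0,0.018],[0.005,0,0,0,0,0,0.018],[0.004,0,0,0,0,0,0.018],[0,0,0,0,0,0,0.018]]])

```text
t: 28.32
tool_pos: [0.597, 0.2132, 0.1733]
tool_rot: [2.107, 0.236, -2.098]
contact_force: [0.4, -0.3, -2.4]
opening: 0.0205
```

Run:
```python
from h import *
goal(ws(0.0002,0.072,0.160),-77.1); pose()
im,M=snap('wrist','w9.png'); o=ctrl.get_obs(); print('tcp sh',(sh(o['tool_pos'])*1000).round(1)); zl=o['tool_pos'][2]-0.004
edges(im,M,[('lid',.055,zl,.035,.055),('rail',-.02,.126,.04,.07),('rail',-.07,.126,.04,.07),('bar',.01,.125,-.065,-.04),('bar',-.05,.125,-.065,-.04)])
```

```text
turn [-0.  -0.2 -0.1] n>=0.0 shift mm [13.3  0.1  1.9] n>=0.3 t 28.32 q6 1.57
t 28.32 pos [0.597  0.2132 0.1733] jaw deg -77.14 tilt 0.26 F [ 0.4 -0.3 -2.4] open 0.0205 q [ 0.23  0.11  1.65 -0.    1.38  1.57]
tcp sh [ 2.2 72.1]
lid 0.055 [(47.8, 56, [27, 64, 32], [79, 82, 73])]
rail -0.02 [(48.8, 67, [166, 159, 147], [109, 104, 96]), (63.2, 29, [88, 84, 78], [118, 112, 104])]
rail -0.07 [(49.2, 131, [34, 32, 29], [187, 179, 165]), (60.8, 60, [179, 171, 158], [89, 85, 79]), (63.2, 29, [98, 94, 86], [118, 112, 104]), (68.2, 54, [117, 112, 103], [187, 179, 165])]
bar 0.01 []
bar -0.05 [(-59.3, 34, [73, 72, 67], [24, 45, 66])]
```

Call:
arm_command(plan=[[[0,0,0.0025,0,-0.2,0,0.018],[0.003,0,0,0,0,0,0.018],[0.004,0,0,0,0,0,0.018],[0.004,0,0.0005,0,0,0,0.018],[0,0,0,0,0,0,0.018]]])

```text
t: 28.78
tool_pos: [0.5938, 0.2126, 0.1616]
tool_rot: [2.103, 0.235, -2.101]
contact_force: [-1.1, 0.2, -1.7]
opening: 0.0207
```

Run:
```python
from h import *
goal(ws(0.0002,0.072,0.138),-77.1); pose(); print((sh(ctrl.get_obs()['tool_pos'])*1000).round(1))
```

```text
turn [-0.  -0.  -0.1] n>=0.0 shift mm [23.6  0.2 -1.3] n>=0.6 t 28.78 q6 1.57
t 28.78 pos [0.5938 0.2126 0.1616] jaw deg -77.13 tilt 0.1 F [-1.1  0.2 -1.7] open 0.0207 q [ 0.23  0.12  1.66 -0.    1.36  1.57]
[-1.1 72.2]
```

No contact; box bottom is now inside the gap. Continue down.

Call:
arm_command(plan=[[[0.004,0,-0.0005,0,0,0,0.018],[0.005,0,0,0,0,0,0.018],[0.005,0,0,0,0,0,0.018],[0.004,0,0,0,0,0,0.018],[0.001,0,0,0,0,0,0.018]]])

```text
t: 29.2
tool_pos: [0.5942, 0.2126, 0.1403]
tool_rot: [2.102, 0.235, -2.101]
contact_force: [-0.3, -0.4, -2.2]
opening: 0.0205
```

Run:
```python
from h import *
goal(ws(0.0002,0.072,0.138),-77.1); pose(); print((sh(ctrl.get_obs()['tool_pos'])*1000).round(1))
```

```text
turn [-0.  -0.  -0.1] n>=0.0 shift mm [ 2.3  0.1 -0.9] n>=0.1 t 29.2 q6 1.57
t 29.2 pos [0.5942 0.2126 0.1403] jaw deg -77.14 tilt 0.1 F [-0.3 -0.4 -2.2] open 0.0205 q [ 0.23  0.14  1.68 -0.    1.33  1.57]
[-0.7 72.1]
```

Call:
arm_command(plan=[[[0.002,0,0,0,0,0,0.018],[0.0015,0,0,0,0,0,0.018],[0.001,0,0,0,0,0,0.018]]])

```text
t: 29.45
tool_pos: [0.5948, 0.2126, 0.1384]
tool_rot: [2.103, 0.235, -2.101]
contact_force: [-1.2, -0.4, -0.1]
opening: 0.0208
```

Call:
arm_command(plan=[[[0,0,0,0,0,0,0.042],[0,0,0,0,0,0,0.042],[0,0,0,0,0,0,0.042],[0,0,0,0,0,0,0.042],[-0.01,0,0,0,0,0,0.042],[-0.015,0,0,0,0,0,0.042],[-0.02,0,0,0,0,0,0.042],[-0.03,0,0,0,0,0,0.042],[-0.03,0,0,0,0,0,0.042],[-0.03,0,0,0,0,0,0.042],[0,0,0,0,0,0,0.042],[0,0,0,0,0,0,0.042]]])

```text
t: 30.45
tool_pos: [0.5945, 0.2128, 0.2834]
tool_rot: [2.105, 0.235, -2.099]
contact_force: [-0.0, -0.0, -0.9]
opening: 0.042
```

Run:
```python
from h import *
pose(); im,M=snap('wrist','w10.png'); grip(im,M,0.134); show(mark_of,'wrist',M,'box1')
im,M=snap('top'); grip(im,M,0.034,'top')
goal((0.45,-0.138,0.25),-78)
```

```text
t 30.45 pos [0.5945 0.2128 0.2834] jaw deg -77.13 tilt 0.19 F [-0.  -0.  -0.9] open 0.042 q [ 0.23  0.04  1.54 -0.    1.56  1.57]
green 0.79 px [568. 360.] ctr 511.9 -69.7 LxW 65.6 47.6 ang 12.4
green 0.61 px [316. 223.] ctr 594.8 212.9 LxW 87.8 62.2 ang 12.8
wrist call box1 0.75 [ 0.4538 -0.177   0.001 ] [554. 350.]
wrist call box1 0.62 [0.594  0.2176 0.1021] [311. 217.]
wrist call box1 0.31 [0.5233 0.1167 0.1463] [400. 324.]
wrist call box1 0.18 [0.5405 0.0509 0.1433] [472. 320.]
green 0.86 px [417. 212.] ctr 622.1 -267.0 LxW 86.3 61.4 ang 16.2
green 0.7 px [386. 267.] ctr 458.7 -175.9 LxW 87.1 61.7 ang 12.1
turn [ 0.9  0.2 -0.1] n>=0.1 shift mm [ 29.6 313.  213.1] n>=9.1 t 30.7 q6 1.57
```

View pics/w10.png

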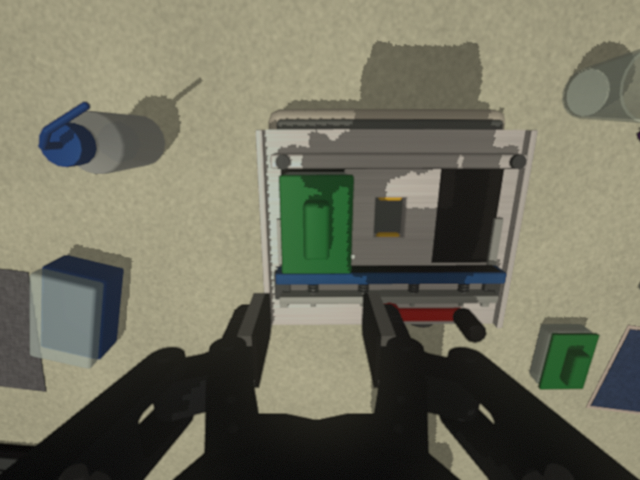

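Call:
arm_command(plan=[[[0,0.01,0.007,0.9,0,0,0.06],[0,0.02,0.013,0,0,0,0.06],[0,0.022,0.0145,0,0,0,0.06],[0,0.022,0.0145,0,0,0,0.06],[0,0.022,0.0145,0,0,0,0.06],[0,0.022,0.0145,0,0,0,0.06],[0,0.022,0.0145,0,0,0,0.06],[0,0.022,0.0145,0,0,0,0.06],[0,0.022,0.0145,0,0,0,0.06],[0,0.022,0.0145,0,0,0,0.06],[0,0.022,0.0145,0,0,0,0.06],[0,0.022,0.0145,0,0,0,0.06],[0,0.022,0.0145,0,0,0,0.06],[0,0.022,0.0145,0,0,0,0.06],[0,0.022,0.0145,0,0,0,0.06],[0,0.022,0.0145,0,0,0,0.06],[0,0.02,0.01,0,0,0,0.06],[0,0,0,0,0,0,0.06],[0,0,0,0,0,0,0.06]]])

```text
t: 32.28
tool_pos: [0.4097, -0.2086, 0.2569]
tool_rot: [2.072, 0.21, -2.172]
contact_force: [-1.1, 0.3, 0.5]
opening: 0.0599
```

Run:
```python
from h import *
pose(); im,M=snap('wrist'); grip(im,M,0.034); goal((0.4587,-0.1759,0.10),-77.9)
```

```text
t 32.28 pos [ 0.4097 -0.2086  0.2569] jaw deg -78.97 tilt 2.71 F [-1.1  0.3  0.5] open 0.0599 q [-0.62 -0.34  1.93 -0.03  1.6   0.76]
green 0.72 px [296. 145.] ctr 456.4 -175.9 LxW 87.5 61.1 ang 12.4
green 0.58 px [427.  19.] ctr 592.9 -274.3 LxW 62.2 34.1 ang -73.6
turn [-0.9  2.6  0.5] n>=0.4 shift mm [157. -21. -54.] n>=4.0 t 32.38 q6 0.76
```

Call:
arm_command(plan=[[[0,-0.01,-0.025,-0.9,2.6,0.5,0.06],[0.01,-0.01,-0.027,0,0,0,0.06],[0.02,0,0,0,0,0,0.06],[0.025,0,0,0,0,0,0.06],[0.025,0,0,0,0,0,0.06],[0.025,0,0,0,0,0,0.06],[0.025,0,0,0,0,0,0.06],[0.02,0,0,0,0,0,0.06],[0,0,0,0,0,0,0.06],[0,0,0,0,0,0,0.06]]])

```text
t: 33.22
tool_pos: [0.4629, -0.1652, 0.101]
tool_rot: [2.107, 0.241, -2.097]
contact_force: [-0.2, 0.2, 1.0]
opening: 0.0601
```

Run:
```python
from h import *
pose(); im,M=snap('wrist'); grip(im,M,0.034); goal((0.458,-0.1759,0.04),-77.7)
```

```text
t 33.22 pos [ 0.4629 -0.1652  0.101 ] jaw deg -77.0 tilt 0.29 F [-0.2  0.2  1. ] open 0.0601 q [-0.5  -0.16  2.04  0.    1.25  0.85]
green 0.64 px [556.  59.] ctr 607.1 -268.7 LxW 64.2 62.7 ang -73.4
green 0.57 px [330. 266.] ctr 457.2 -175.2 LxW 88.4 61.8 ang 12.2
turn [ 0.7 -0.4 -0. ] n>=0.1 shift mm [62.   8.8  7.4] n>=1.5 t 33.32 q6 0.85
```

Call:
arm_command(plan=[[[0.005,0.0085,0.008,0.8,-0.4,0,0.06],[0.012,0,0,0,0,0,0.06],[0.012,0,0,0,0,0,0.06],[0.01,0,0,0,0,0,0.06],[0.006,0,0,0,0,0,0.06],[0,0,0,0,0,0,0.06]]])

```text
t: 33.82
tool_pos: [0.4608, -0.1793, 0.0588]
tool_rot: [2.115, 0.215, -2.099]
contact_force: [0.2, 0.8, -0.1]
opening: 0.0598
```

Run:
```python
from h import *
pose(); goal((0.4572,-0.1754,0.037),-77.8)
```

```text
t 33.82 pos [ 0.4608 -0.1793  0.0588] jaw deg -77.93 tilt 0.62 F [ 0.2  0.8 -0.1] open 0.0598 q [-0.52 -0.09  2.06 -0.    1.16  0.84]
turn [-0.1 -0.4 -0.5] n>=0.1 shift mm [21.8 -4.6  2.7] n>=0.5 t 33.82 q6 0.84
```

Call:
arm_command(plan=[[[0.007,-0.0045,0.0027,0,-0.4,-0.5,0.06],[0.007,0,0,0,0,0,0.06],[0.006,0,0,0,0,0,0.06],[0,0,0,0,0,0,0.06]]])

```text
t: 34.15
tool_pos: [0.4565, -0.1749, 0.0361]
tool_rot: [2.109, 0.225, -2.113]
contact_force: [0.4, 0.2, 0.1]
opening: 0.0599
```

Run:
```python
from h import *
pose(); goal((0.4572,-0.1754,0.038),-77.8)
```

```text
t 34.15 pos [ 0.4565 -0.1749  0.0361] jaw deg -77.93 tilt 0.16 F [0.4 0.2 0.1] open 0.0599 q [-0.52 -0.06  2.08  0.    1.13  0.84]
turn [-0.1  0.1  0.1] n>=0.0 shift mm [-1.9  0.6 -0.5] n>=0.1 t 34.15 q6 0.84
```

Call:
arm_command(plan=[[[-0.002,0,0,0,0,0,0.06],[0,0,0,0,0,0,0.018],[0,0,0,0,0,0,0.018],[0,0,0,0,0,0,0.018],[0,0,0,0,0,0,0.018],[0,0,0,0,0,0,0.018],[0,0,0,0,0,0,0.018]]])

```text
t: 34.73
tool_pos: [0.4569, -0.1749, 0.0386]
tool_rot: [2.11, 0.225, -2.112]
contact_force: [0.2, -0.0, -2.1]
opening: 0.0203
```

Call:
arm_command(plan=[[[-0.01,0,0,0,0,0,0.018],[-0.015,0,0,0,0,0,0.018],[-0.02,0,0,0,0,0,0.018],[-0.025,0,0,0,0,0,0.018],[-0.025,0,0,0,0,0,0.018],[-0.025,0,0,0,0,0,0.018],[-0.025,0,0,0,0,0,0.018],[-0.025,0,0,0,0,0,0.018],[-0.025,0,0,0,0,0,0.018],[-0.025,0,0,0,0,0,0.018],[0,0,0,0,0,0,0.018]]])

```text
t: 35.65
tool_pos: [0.4531, -0.1728, 0.2696]
tool_rot: [2.104, 0.232, -2.123]
contact_force: [0.8, -1.3, -0.4]
opening: 0.02
```

Run:
```python
from h import *
pose(); goal(ws(0,0,0.25),-77.1)
```

```text
t 35.65 pos [ 0.4531 -0.1728  0.2696] jaw deg -77.91 tilt 0.65 F [ 0.8 -1.3 -0.4] open 0.02 q [-0.52 -0.3   1.87  0.    1.58  0.84]
turn [-0.8  0.4  0.5] n>=0.1 shift mm [  19.6 -272.1 -224.3] n>=8.5 t 35.65 q6 0.84
```

Call:
arm_command(plan=[[[0,-0.01,-0.008,-0.8,0.4,0.5,0.018],[0,-0.017,-0.014,0,0,0,0.018],[0,-0.019,-0.016,0,0,0,0.018],[-0.001,-0.019,-0.016,0,0,0,0.018],[-0.001,-0.019,-0.016,0,0,0,0.018],[-0.001,-0.019,-0.016,0,0,0,0.018],[-0.001,-0.019,-0.016,0,0,0,0.018],[-0.001,-0.019,-0.016,0,0,0,0.018],[-0.001,-0.019,-0.016,0,0,0,0.018],[0,-0.019,-0.016,0,0,0,0.018],[0,-0.019,-0.016,0,0,0,0.018],[0,-0.019,-0.016,0,0,0,0.018],[0,-0.019,-0.016,0,0,0,0.018],[0,-0.016,-0.013,0,0,0,0.018],[0,-0.01,-0.008,0,0,0,0.018],[0,0,0,0,0,0,0.018],[0,0,0,0,0,0,0.018]]])

```text
t: 37.07
tool_pos: [0.6062, 0.1459, 0.258]
tool_rot: [2.08, 0.234, -2.127]
contact_force: [-0.2, -0.4, -1.8]
opening: 0.0202
```

Run:
```python
from h import *
pose(); goal(ws(0,0,0.18),-77.1)
```

```text
t 37.07 pos [0.6062 0.1459 0.258 ] jaw deg -77.27 tilt 1.29 F [-0.2 -0.4 -1.8] open 0.0202 q [ 0.12  0.05  1.57 -0.    1.54  1.47]
turn [-0.2  1.3  0.1] n>=0.2 shift mm [78.   4.3 -3.9] n>=1.9 t 37.07 q6 1.47
```

Call:
arm_command(plan=[[[0,0.004,-0.004,-0.2,1.3,0,0.018],[0.01,0,0,0,0,0,0.018],[0.015,0,0,0,0,0,0.018],[0.015,0,0,0,0,0,0.018],[0.015,0,0,0,0,0,0.018],[0.015,0,0,0,0,0,0.018],[0.01,0,0,0,0,0,0.018],[0,0,0,0,0,0,0.018],[0,0,0,0,0,0,0.018]]])

```text
t: 37.82
tool_pos: [0.6088, 0.1329, 0.1716]
tool_rot: [2.109, 0.227, -2.105]
contact_force: [0.1, 0.4, -1.6]
opening: 0.0206
```

Run:
```python
from h import *
pose(); im,M=snap('wrist','w11.png'); o=ctrl.get_obs(); print('tcp sh',(sh(o['tool_pos'])*1000).round(1)); zl=o['tool_pos'][2]-0.0046
edges(im,M,[('lid',-.02,zl,.03,.055),('lid',.02,zl,.03,.055),('rail',-.05,.126,.04,.07),('rail',-.07,.126,.04,.07),('bar',-.06,.125,-.065,-.04),('bar',.06,.125,-.065,-.04)])
goal(ws(0,0,0.170),-77.1)
```

```text
t 37.82 pos [0.6088 0.1329 0.1716] jaw deg -77.65 tilt 0.14 F [ 0.1  0.4 -1.6] open 0.0206 q [ 0.1   0.09  1.68 -0.    1.37  1.45]
tcp sh [-4.3 -8.8]
lid -0.02 [(40.8, 75, [33, 77, 39], [101, 102, 93]), (45.2, 33, [100, 102, 93], [135, 129, 119])]
lid 0.02 [(41.2, 72, [74, 116, 75], [159, 154, 142]), (43.2, 26, [126, 126, 113], [182, 175, 161])]
rail -0.05 [(49.2, 91, [32, 30, 28], [135, 129, 119]), (62.8, 37, [109, 104, 96], [139, 133, 123])]
rail -0.07 [(49.2, 87, [30, 29, 27], [137, 131, 121]), (62.8, 35, [110, 105, 97], [139, 133, 123])]
bar -0.06 []
bar 0.06 [(-53.3, 40, [23, 33, 33], [45, 90, 124]), (-50.2, 29, [43, 84, 121], [47, 131, 61])]
turn [-0.5 -0.1 -0.1] n>=0.1 shift mm [ 1.5 -8.8 -4.3] n>=0.2 t 37.87 q6 1.45
```

View pics/w11.png

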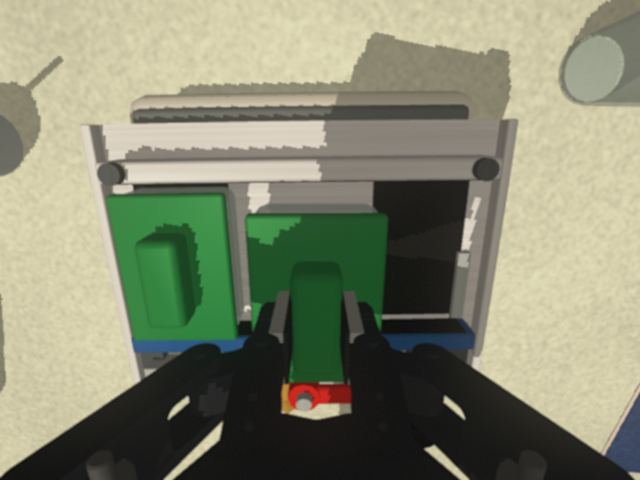

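Call:
arm_command(plan=[[[-0.002,-0.0088,-0.0043,-0.5,0,0,0.018],[0,0,0,0,0,0,0.018],[0,0,0,0,0,0,0.018]]])

```text
t: 38.12
tool_pos: [0.6126, 0.143, 0.1765]
tool_rot: [2.109, 0.236, -2.096]
contact_force: [-0.4, -0.1, -1.6]
opening: 0.0203
```

Run:
```python
from h import *
goal(ws(0,0,0.160),-77.1); pose(); print((sh(ctrl.get_obs()['tool_pos'])*1000).round(1))
```

```text
turn [-0.  -0.3 -0.1] n>=0.1 shift mm [16.5  0.2  1.7] n>=0.4 t 38.12 q6 1.46
t 38.12 pos [0.6126 0.143  0.1765] jaw deg -77.15 tilt 0.36 F [-0.4 -0.1 -1.6] open 0.0203 q [ 0.11  0.1   1.66 -0.    1.38  1.46]
[1.7 0.2]
```

Call:
arm_command(plan=[[[0.003,0,0.0022,0,-0.3,0,0.018],[0.004,0,0,0,0,0,0.018],[0.004,0,0,0,0,0,0.018],[0.003,0,0.0004,0,0,0,0.018],[0,0,0,0,0,0,0.018]]])

```text
t: 38.53
tool_pos: [0.6114, 0.1434, 0.164]
tool_rot: [2.107, 0.236, -2.096]
contact_force: [0.3, -0.7, -1.9]
opening: 0.0204
```

Run:
```python
from h import *
goal(ws(0,0,0.1386),-77.1); pose(); print((sh(ctrl.get_obs()['tool_pos'])*1000).round(1))
```

```text
turn [ 0.  -0.3 -0.1] n>=0.0 shift mm [25.4  0.7  0.6] n>=0.6 t 38.53 q6 1.46
t 38.53 pos [0.6114 0.1434 0.164 ] jaw deg -77.07 tilt 0.32 F [ 0.3 -0.7 -1.9] open 0.0204 q [ 0.11  0.11  1.67 -0.    1.36  1.46]
[0.6 0.7]
```

Call:
arm_command(plan=[[[0.004,0.0003,0.0012,0,-0.3,0,0.018],[0.005,0,0.0003,0,0,0,0.018],[0.005,0,0.0003,0,0,0,0.018],[0.005,0,0.0003,0,0,0,0.018],[0.001,0,0,0,0,0,0.018]]])

```text
t: 38.95
tool_pos: [0.6089, 0.1422, 0.1413]
tool_rot: [2.099, 0.235, -2.103]
contact_force: [-0.0, -1.0, -3.2]
opening: 0.0205
```

Run:
```python
from h import *
goal(ws(0,0,0.1386),-77.1); pose(); print((sh(ctrl.get_obs()['tool_pos'])*1000).round(1))
```

```text
turn [ 0.   0.1 -0.1] n>=0.0 shift mm [ 2.7  0.2 -2.1] n>=0.1 t 38.95 q6 1.46
t 38.95 pos [0.6089 0.1422 0.1413] jaw deg -77.08 tilt 0.17 F [-0.  -1.  -3.2] open 0.0205 q [ 0.11  0.12  1.69 -0.    1.33  1.46]
[-2.1  0.2]
```

Call:
arm_command(plan=[[[0.002,0,-0.0015,0,0,0,0.018],[0.0015,0,-0.0005,0,0,0,0.018],[0.001,0,0,0,0,0,0.018]]])

```text
t: 39.2
tool_pos: [0.611, 0.1425, 0.1387]
tool_rot: [2.098, 0.235, -2.104]
contact_force: [-2.0, -0.7, 0.9]
opening: 0.0205
```

Seated. Release, raise, and look at the last box.

Call:
arm_command(plan=[[[0,0,0,0,0,0,0.04],[0,0,0,0,0,0,0.04],[0,0,0,0,0,0,0.04],[0,0,0,0,0,0,0.04],[-0.01,0,0,0,0,0,0.04],[-0.015,0,0,0,0,0,0.04],[-0.02,0,0,0,0,0,0.04],[-0.03,0,0,0,0,0,0.04],[-0.03,0,0,0,0,0,0.04],[-0.03,0,0,0,0,0,0.04],[0,0,0,0,0,0,0.04],[0,0,0,0,0,0,0.04]]])

```text
t: 40.2
tool_pos: [0.6118, 0.143, 0.2845]
tool_rot: [2.102, 0.235, -2.099]
contact_force: [0.5, 0.0, -1.0]
opening: 0.0401
```

Run:
```python
from h import *
pose(); im,M=snap('wrist','w12.png'); grip(im,M,0.134)
im,M=snap('top'); grip(im,M,0.034,'top')
goal((0.595,-0.266,0.24),-73.7)
```

```text
t 40.2 pos [0.6118 0.143  0.2845] jaw deg -77.08 tilt 0.19 F [ 0.5  0.  -1. ] open 0.0401 q [ 0.11  0.03  1.54 -0.    1.56  1.46]
green 0.91 px [623. 269.] ctr 636.5 -150.6 LxW 66.1 37.9 ang 17.0
green 0.64 px [235. 224.] ctr 595.0 211.8 LxW 88.4 62.5 ang 13.0
green 0.63 px [316. 224.] ctr 610.6 143.1 LxW 88.3 63.3 ang 12.9
green 0.76 px [255. 219.] ctr 595.3 206.2 LxW 70.5 42.7 ang 12.3
green 0.6 px [277. 216.] ctr 605.2 142.2 LxW 65.0 59.6 ang -75.0
green 0.55 px [417. 212.] ctr 622.4 -267.0 LxW 87.3 61.7 ang 16.6
turn [-3.4  0.2 -0.1] n>=0.5 shift mm [ 41.2 388.  130. ] n>=9.9 t 40.4 q6 1.46
```

Call:
arm_command(plan=[[[0,0.01,0.003,-1.7,0,0,0.06],[0,0.018,0.006,-1.7,0,0,0.06],[0,0.024,0.008,0,0,0,0.06],[0,0.024,0.008,0,0,0,0.06],[0,0.024,0.008,0,0,0,0.06],[0,0.024,0.008,0,0,0,0.06],[0,0.024,0.008,0,0,0,0.06],[0,0.024,0.008,0,0,0,0.06],[0,0.024,0.008,0,0,0,0.06],[0,0.024,0.008,0,0,0,0.06],[0,0.024,0.008,0,0,0,0.06],[0,0.024,0.008,0,0,0,0.06],[0,0.024,0.008,0,0,0,0.06],[0,0.024,0.008,0,0,0,0.06],[0,0.024,0.008,0,0,0,0.06],[0,0.024,0.008,0,0,0,0.06],[0,0.01,0.004,0,0,0,0.06],[0,0,0,0,0,0,0.06],[0,0,0,0,0,0,0.06]]])

```text
t: 41.98
tool_pos: [0.5801, -0.264, 0.2396]
tool_rot: [2.01, 0.33, -2.139]
contact_force: [-0.4, 0.2, -0.1]
opening: 0.0596
```

Run:
```python
from h import *
pose(); im,M=snap('wrist'); grip(im,M,0.034); goal((0.6215,-0.2665,0.10),-73.5)
```

```text
t 41.98 pos [ 0.5801 -0.264   0.2396] jaw deg -73.35 tilt 3.81 F [-0.4  0.2 -0.1] open 0.0596 q [-0.54  0.12  1.53 -0.02  1.56  0.75]
green 0.67 px [338. 160.] ctr 620.4 -267.2 LxW 86.3 61.4 ang 16.6
turn [0.3 3.3 1.9] n>=0.5 shift mm [139.9  14.9 -38.5] n>=3.5 t 42.08 q6 0.74
```

Call:
arm_command(plan=[[[0,0.007,-0.019,0.3,3.3,1.9,0.06],[0.01,0.007,-0.018,0,0,0,0.06],[0.02,0,0,0,0,0,0.06],[0.022,0,0,0,0,0,0.06],[0.022,0,0,0,0,0,0.06],[0.022,0,0,0,0,0,0.06],[0.022,0,0,0,0,0,0.06],[0.015,0,0,0,0,0,0.06],[0,0,0,0,0,0,0.06],[0,0,0,0,0,0,0.06]]])

```text
t: 42.92
tool_pos: [0.6277, -0.2503, 0.1057]
tool_rot: [2.067, 0.314, -2.044]
contact_force: [0.2, 0.4, 0.7]
opening: 0.0602
```

Run:
```python
from h import *
pose(); im,M=snap('wrist'); grip(im,M,0.034); goal((0.6213,-0.267,0.045),-73.3)
```

```text
t 42.92 pos [ 0.6277 -0.2503  0.1057] jaw deg -72.49 tilt 0.66 F [0.2 0.4 0.7] open 0.0602 q [-0.49  0.26  1.6   0.01  1.27  0.77]
green 0.91 px [337. 268.] ctr 621.5 -266.8 LxW 88.6 61.6 ang 16.4
turn [ 0.8 -0.7 -0.3] n>=0.2 shift mm [61.6 13.6 11.1] n>=1.5 t 43.02 q6 0.77
```

Call:
arm_command(plan=[[[0.005,0.0135,0.0105,1,-0.7,-0.3,0.06],[0.012,0,0,0,0,0,0.06],[0.012,0,0,0,0,0,0.06],[0.01,0,0,0,0,0,0.06],[0.006,0,0,0,0,0,0.06],[0,0,0,0,0,0,0.06]]])

```text
t: 43.52
tool_pos: [0.6249, -0.2706, 0.064]
tool_rot: [2.072, 0.291, -2.059]
contact_force: [-0.5, -0.5, -0.3]
opening: 0.0599
```

Run:
```python
from h import *
pose(); goal((0.6214,-0.2668,0.038),-73.5)
```

```text
t 43.52 pos [ 0.6249 -0.2706  0.064 ] jaw deg -73.63 tilt 0.51 F [-0.5 -0.5 -0.3] open 0.0599 q [-0.52  0.32  1.6  -0.    1.21  0.77]
turn [-0.1 -0.3 -0.4] n>=0.1 shift mm [26.  -4.7  2.3] n>=0.6 t 43.52 q6 0.77
```

Call:
arm_command(plan=[[[0.008,-0.0045,0.0027,0,-0.3,-0.4,0.06],[0.008,0,0,0,0,0,0.06],[0.008,0,0,0,0,0,0.06],[0,0,0,0,0,0,0.06]]])

```text
t: 43.85
tool_pos: [0.6202, -0.2663, 0.0367]
tool_rot: [2.067, 0.3, -2.07]
contact_force: [-0.3, -0.4, -0.7]
opening: 0.0603
```

Run:
```python
from h import *
pose(); goal((0.6214,-0.2668,0.038),-73.5)
```

```text
t 43.85 pos [ 0.6202 -0.2663  0.0367] jaw deg -73.62 tilt 0.13 F [-0.3 -0.4 -0.7] open 0.0603 q [-0.52  0.35  1.62  0.    1.18  0.77]
turn [-0.1  0.1  0.1] n>=0.0 shift mm [-1.3  0.8 -1. ] n>=0.0 t 43.85 q6 0.77
```

Call:
arm_command(plan=[[[-0.0015,0.0005,-0.001,0,0,0,0.06],[0,0,0,0,0,0,0.018],[0,0,0,0,0,0,0.018],[0,0,0,0,0,0,0.018],[0,0,0,0,0,0,0.018],[0,0,0,0,0,0,0.018],[0,0,0,0,0,0,0.018]]])

```text
t: 44.43
tool_pos: [0.622, -0.2664, 0.0387]
tool_rot: [2.068, 0.299, -2.069]
contact_force: [0.3, 0.2, -1.5]
opening: 0.0204
```

Call:
arm_command(plan=[[[-0.01,0,0,0,0,0,0.018],[-0.015,0,0,0,0,0,0.018],[-0.02,0,0,0,0,0,0.018],[-0.025,0,0,0,0,0,0.018],[-0.025,0,0,0,0,0,0.018],[-0.025,0,0,0,0,0,0.018],[-0.025,0,0,0,0,0,0.018],[-0.025,0,0,0,0,0,0.018],[-0.025,0,0,0,0,0,0.018],[-0.025,0,0,0,0,0,0.018],[0,0,0,0,0,0,0.018]]])

```text
t: 45.35
tool_pos: [0.6203, -0.2656, 0.2794]
tool_rot: [2.069, 0.298, -2.067]
contact_force: [1.2, 0.4, 0.7]
opening: 0.0205
```

Run:
```python
from h import *
pose(); goal(ws(0,-.072,0.25),-77.1)
```

```text
t 45.35 pos [ 0.6203 -0.2656  0.2794] jaw deg -73.6 tilt 0.04 F [1.2 0.4 0.7] open 0.0205 q [-0.52  0.14  1.43  0.    1.56  0.77]
turn [ 3.5 -0.   0. ] n>=0.5 shift mm [  29.4 -327.8  -82.1] n>=8.1 t 45.35 q6 0.77
```

Call:
arm_command(plan=[[[0,-0.01,-0.002,1.7,0,0,0.018],[0,-0.018,-0.004,1.7,0,0,0.018],[-0.001,-0.023,-0.006,0,0,0,0.018],[-0.001,-0.023,-0.006,0,0,0,0.018],[-0.001,-0.023,-0.006,0,0,0,0.018],[-0.001,-0.023,-0.006,0,0,0,0.018],[-0.001,-0.023,-0.006,0,0,0,0.018],[-0.001,-0.023,-0.006,0,0,0,0.018],[0,-0.023,-0.006,0,0,0,0.018],[0,-0.023,-0.006,0,0,0,0.018],[0,-0.023,-0.006,0,0,0,0.018],[0,-0.023,-0.006,0,0,0,0.018],[0,-0.023,-0.006,0,0,0,0.018],[0,-0.023,-0.006,0,0,0,0.018],[0,-0.018,-0.005,0,0,0,0.018],[0,-0.005,-0.002,0,0,0,0.018],[0,0,0,0,0,0,0.018]]])

```text
t: 46.77
tool_pos: [0.623, 0.087, 0.2818]
tool_rot: [2.101, 0.231, -2.108]
contact_force: [0.1, -0.3, -2.1]
opening: 0.0205
```

Run:
```python
from h import *
pose(); goal(ws(0,-.072,0.18),-77.1)
```

```text
t 46.77 pos [0.623  0.087  0.2818] jaw deg -77.39 tilt 0.21 F [ 0.1 -0.3 -2.1] open 0.0205 q [ 0.02  0.04  1.54 -0.    1.56  1.37]
turn [-0.3  0.2 -0.1] n>=0.0 shift mm [101.8  15.2  -0.6] n>=2.5 t 46.77 q6 1.37
```

Call:
arm_command(plan=[[[0,0.01,0,-0.3,0,0,0.018],[0.015,0,0,0,0,0,0.018],[0.018,0,0,0,0,0,0.018],[0.018,0,0,0,0,0,0.018],[0.018,0,0,0,0,0,0.018],[0.018,0,0,0,0,0,0.018],[0.01,0,0,0,0,0,0.018],[0,0,0,0,0,0,0.018],[0,0,0,0,0,0,0.018]]])

```text
t: 47.52
tool_pos: [0.6237, 0.064, 0.1741]
tool_rot: [2.099, 0.221, -2.114]
contact_force: [0.2, -0.1, -1.9]
opening: 0.0203
```

Run:
```python
from h import *
pose(); im,M=snap('wrist','w13.png'); o=ctrl.get_obs(); print('tcp sh',(sh(o['tool_pos'])*1000).round(1)); zl=o['tool_pos'][2]-0.0046
y=sh(o['tool_pos'])[1]
edges(im,M,[('lid',y-.02,zl,.03,.055),('lid',y+.02,zl,.03,.055),('rail',-.095,.126,.04,.07),('rail',-.08,.126,.04,.07),('rail',-.05,.126,.04,.07)])
goal(ws(0,-.072,0.170),-77.1)
```

```text
t 47.52 pos [0.6237 0.064  0.1741] jaw deg -77.76 tilt 0.5 F [ 0.2 -0.1 -1.9] open 0.0203 q [-0.01  0.1   1.66 -0.01  1.39  1.34]
tcp sh [ -5.2 -79.4]
lid -0.0993886821510619 [(39.2, 66, [28, 64, 32], [85, 86, 78])]
lid -0.0593886821510619 [(38.2, 29, [55, 125, 64], [67, 77, 64]), (39.8, 55, [39, 92, 46], [81, 83, 75]), (43.8, 39, [84, 85, 77], [60, 60, 53])]
rail -0.095 [(49.2, 50, [31, 30, 26], [84, 82, 75]), (62.8, 34, [86, 83, 76], [125, 119, 110])]
rail -0.08 [(49.2, 103, [33, 31, 28], [163, 156, 144]), (60.8, 43, [154, 147, 137], [104, 99, 92]), (62.8, 34, [106, 101, 94], [125, 120, 111]), (67.2, 56, [124, 119, 110], [190, 181, 167])]
rail -0.05 [(49.8, 112, [96, 93, 84], [202, 193, 177]), (60.8, 65, [187, 179, 165], [106, 102, 94]), (62.8, 30, [113, 108, 100], [125, 120, 110]), (66.8, 55, [125, 119, 110], [196, 187, 173])]
turn [-0.7  0.4 -0.3] n>=0.1 shift mm [ 4.2 -7.4 -5.2] n>=0.2 t 47.57 q6 1.34
```

Call:
arm_command(plan=[[[0,-0.007,-0.004,-0.7,0.4,-0.3,0.018],[0,0,0,0,0,0,0.018],[0,0,0,0,0,0,0.018]]])

```text
t: 47.82
tool_pos: [0.628, 0.0717, 0.1772]
tool_rot: [2.107, 0.24, -2.097]
contact_force: [-0.2, 0.6, -2.2]
opening: 0.0205
```

Run:
```python
from h import *
goal(ws(0,-.072,0.160),-77.1); pose(); print((sh(ctrl.get_obs()['tool_pos'])*1000).round(1))
```

```text
turn [ 0.1 -0.3  0. ] n>=0.0 shift mm [17.2 -0.8  0.8] n>=0.4 t 47.82 q6 1.34
t 47.82 pos [0.628  0.0717 0.1772] jaw deg -77.04 tilt 0.27 F [-0.2  0.6 -2.2] open 0.0205 q [-0.    0.1   1.65  0.    1.38  1.34]
[  0.8 -72.8]
```

Call:
arm_command(plan=[[[0.003,-0.0006,0.0012,0,-0.3,0,0.018],[0.004,0,0,0,0,0,0.018],[0.004,0,0,0,0,0,0.018],[0.003,0,0,0,0,0,0.018],[0,0,0,0,0,0,0.018]]])

```text
t: 48.23
tool_pos: [0.6285, 0.0729, 0.1655]
tool_rot: [2.106, 0.24, -2.096]
contact_force: [-0.8, 0.5, -2.0]
opening: 0.0206
```

Run:
```python
from h import *
goal(ws(0,-.072,0.1386),-77.1); pose(); print((sh(ctrl.get_obs()['tool_pos'])*1000).round(1))
```

```text
turn [ 0.1 -0.3 -0.1] n>=0.0 shift mm [26.9  0.3  1.5] n>=0.6 t 48.23 q6 1.34
t 48.23 pos [0.6285 0.0729 0.1655] jaw deg -76.96 tilt 0.28 F [-0.8  0.5 -2. ] open 0.0206 q [-0.    0.11  1.66  0.    1.36  1.34]
[  1.5 -71.7]
```

Call:
arm_command(plan=[[[0.004,0,0.0015,0.1,-0.3,0,0.018],[0.005,0,0,0,0,0,0.018],[0.005,0,0,0,0,0,0.018],[0.005,0,0,0,0,0,0.018],[0.002,0,0,0,0,0,0.018]]])

```text
t: 48.65
tool_pos: [0.6267, 0.0725, 0.1421]
tool_rot: [2.1, 0.237, -2.103]
contact_force: [-0.1, -0.2, -2.4]
opening: 0.0204
```

Run:
```python
from h import *
goal(ws(0,-.072,0.1386),-77.1); pose(); print((sh(ctrl.get_obs()['tool_pos'])*1000).round(1))
```

```text
turn [ 0.   0.1 -0.1] n>=0.0 shift mm [ 3.5  0.2 -0.3] n>=0.1 t 48.65 q6 1.34
t 48.65 pos [0.6267 0.0725 0.1421] jaw deg -77.07 tilt 0.1 F [-0.1 -0.2 -2.4] open 0.0204 q [-0.    0.14  1.68 -0.    1.33  1.34]
[ -0.3 -71.8]
```

Call:
arm_command(plan=[[[0.002,0,0,0,0,0,0.018],[0.002,0,0,0,0,0,0.018],[0.001,0,0,0,0,0,0.018]]])

```text
t: 48.9
tool_pos: [0.6267, 0.0723, 0.1384]
tool_rot: [2.099, 0.237, -2.104]
contact_force: [-2.9, 0.4, 2.7]
opening: 0.0204
```

Call:
arm_command(plan=[[[0.001,0,0,0,0,0,0.018],[0,0,0,0,0,0,0.04],[0,0,0,0,0,0,0.04],[0,0,0,0,0,0,0.04],[0,0,0,0,0,0,0.04],[-0.01,0,0,0,0,0,0.04],[-0.015,0,0,0,0,0,0.04],[-0.02,0,0,0,0,0,0.04],[-0.03,0,0,0,0,0,0.04],[-0.03,0,0,0,0,0,0.04],[-0.02,0,0,0,0,0,0.04],[0,0,0,0,0,0,0.04],[0,0,0,0,0,0,0.04]]])

```text
t: 49.98
tool_pos: [0.6272, 0.0725, 0.2713]
tool_rot: [2.102, 0.236, -2.101]
contact_force: [0.2, 0.1, -0.5]
opening: 0.0402
```

Run:
```python
from h import *
pose(); goal((0.575,0.132,0.28),-77.1); print((sh(ctrl.get_obs()['tool_pos'])*1000).round(1))
im,M=snap('wrist'); grip(im,M,0.134)
```

```text
t 49.98 pos [0.6272 0.0725 0.2713] jaw deg -77.07 tilt 0.09 F [ 0.2  0.1 -0.5] open 0.0402 q [-0.    0.05  1.55 -0.    1.54  1.34]
turn [ 0.  -0.  -0.1] n>=0.0 shift mm [ -8.7 -69.6  37.6] n>=1.9 t 49.98 q6 1.34
[  0.1 -71.8]
green 0.86 px [316. 227.] ctr 626.3 72.7 LxW 87.8 62.6 ang 12.6
green 0.64 px [232. 226.] ctr 610.9 142.0 LxW 88.5 63.3 ang 13.0
```

Run:
```python
from h import *
goal(ws(-.12,0,0.26),-77.1)
```

```text
turn [ 0.   0.1 -0.1] n>=0.0 shift mm [ 10.2 -71.8 119.8] n>=3.4 t 50.08 q6 1.34
```

Call:
arm_command(plan=[[[0,-0.01,0.016,0,0,0,0.06],[0,-0.014,0.025,0,0,0,0.06],[0,-0.015,0.026,0,0,0,0.06],[0,-0.015,0.026,0,0,0,0.06],[0,-0.01,0.015,0,0,0,0.06],[0,0,0,0,0,0,0.06],[0,0,0,0,0,0,0.06],[0,0,0,0,0,0,0.06]]])

```text
t: 50.75
tool_pos: [0.4972, 0.111, 0.2538]
tool_rot: [2.076, 0.237, -2.129]
contact_force: [0.2, -0.0, -0.2]
opening: 0.0602
```

Run:
```python
from h import *
pose(); im,M=snap('wrist','w14.png'); print((sh(ctrl.get_obs()['tool_pos'])*1000).round(1))
for t in ['lever_pivot','lever_knob','bar_face','stop_face']: show(mark_of,'wrist',M,t)
for y in (-.09,-.05,.03,.05,.09): 
    c=prof(im,M,y,.125,-.08,-.04,hw=.004).astype(int); print(y,' '.join('%d:%d/%d/%d'%(i-80,*a) for i,a in enumerate(c)))
edges(im,M,[('lidback',y,.134,-.055,-.035) for y in (-.07,0,.07)]+[('lidfront',y,.134,.035,.055) for y in (-.07,0,.07)]+[('rail',y,.126,.04,.07) for y in (-.07,0,.07)])
cv2.imwrite('pics/w14c.png',cv2.resize(im[60:360,120:520,::-1],(800,600),interpolation=cv2.INTER_CUBIC))
```

```text
t 50.75 pos [0.4972 0.111  0.2538] jaw deg -77.16 tilt 1.45 F [ 0.2 -0.  -0.2] open 0.0602 q [ 0.07 -0.22  1.83 -0.    1.56  1.42]
[-117.8   -5.5]
wrist call lever_knob 0.93 [0.5373 0.0529 0.1426] [405. 202.]
wrist call bar_face 0.78 [0.5675 0.1353 0.1137] [307. 133.]
-0.09 -80:79/78/71 -79:74/73/66 -78:75/74/66 -77:76/75/68 -76:75/75/68 -75:69/69/62 -74:59/58/52 -73:56/55/49 -72:65/63/57 -71:71/68/62 -70:72/70/64 -69:73/70/64 -68:73/70/64 -67:72/69/64 -66:71/68/63 -65:71/68/63 -64:72/69/64 -63:73/71/64 -62:71/69/64 -61:61/61/60 -60:38/45/54 -59:25/39/54 -58:24/39/56 -57:24/39/56 -56:24/39/56 -55:24/39/56 -54:24/39/56 -53:23/39/55 -52:23/39/55 -51:23/38/54 -50:21/36/51 -49:21/29/39 -48:32/35/32 -47:34/47/31 -46:24/52/26 -45:22/55/26 -44:23/56/27 -43:22/56/27 -42:21/55/26 -41:22/55/26
-0.05 -80:75/73/67 -79:76/74/67 -78:76/75/68 -77:76/75/68 -76:76/75/68 -75:70/69/63 -74:58/57/51 -73:60/58/53 -72:80/77/70 -71:93/89/81 -70:95/90/83 -69:95/91/84 -68:96/91/84 -67:95/91/84 -66:94/90/82 -65:94/90/83 -64:96/91/84 -63:97/93/85 -62:95/91/84 -61:77/75/73 -60:40/47/56 -59:21/37/53 -58:20/37/54 
[... 1622 characters left out ...]
 -61:66/73/81 -60:44/64/90 -59:39/68/98 -58:40/69/100 -57:40/68/99 -56:39/68/98 -55:39/67/97 -54:39/67/96 -53:38/66/95 -52:38/65/94 -51:36/61/87 -50:31/50/70 -49:31/38/45 -48:47/47/42 -47:50/57/45 -46:36/72/39 -45:37/89/44 -44:41/96/48 -43:42/97/49 -42:41/96/48 -41:41/96/48
lidback -0.07 []
lidback 0 [(-47.2, 42, [22, 37, 52], [53, 82, 52]), (-45.8, 30, [52, 51, 46], [35, 93, 44])]
lidback 0.07 []
lidfront -0.07 [(40.2, 79, [28, 86, 38], [0, 0, 0])]
lidfront 0 [(39.8, 131, [28, 88, 39], [0, 0, 0])]
lidfront 0.07 [(40.2, 136, [29, 86, 38], [0, 0, 0])]
rail -0.07 [(42.2, 125, [27, 86, 38], [0, 0, 0])]
rail 0 [(42.2, 108, [28, 88, 39], [0, 0, 0])]
rail 0.07 [(42.8, 90, [29, 87, 39], [0, 0, 0])]
```

View pics/w14c.png

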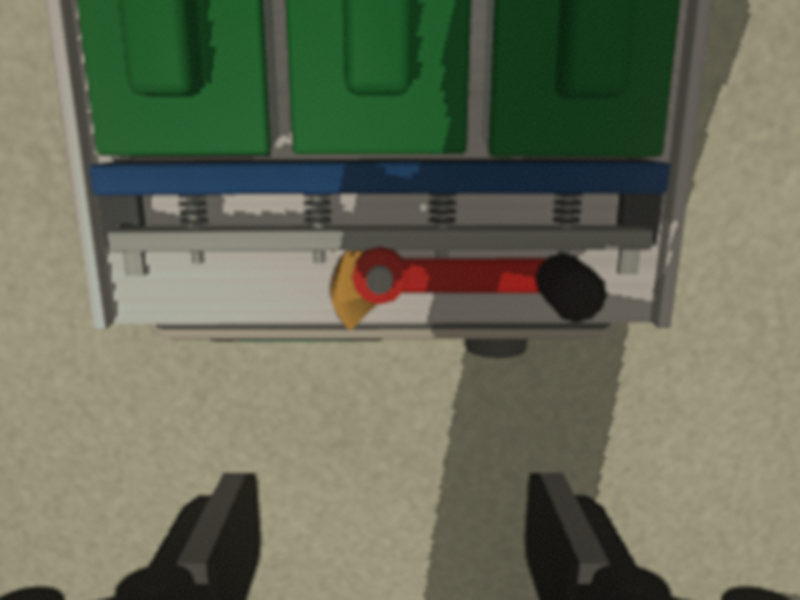

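Call:
arm_command(plan=[[[0,0,0,-7,0.5,0,0.06],[0,0,0,-7,0.5,0,0.06],[0,0,0,-7,0,0,0.06],[0,0,0,-7,0,0,0.06],[0,0,0,-7,0,0,0.06],[0,0,0,-7,0,0,0.06],[0,0,0,-7,0,0,0.06],[0,0,0,-7,0,0,0.06],[0,0,0,-7,0,0,0.06],[0,0,0,-7,0,0,0.06],[0,0,0,-7,0,0,0.06],[0,0,0,-7,0,0,0.06],[0,0,0,-6,0,0,0.06],[0,0,0,0,0,0,0.06]]])

```text
t: 52.17
tool_pos: [0.5065, 0.1074, 0.2571]
tool_rot: [1.012, 1.328, -1.012]
contact_force: [-0.5, -0.1, 0.0]
opening: 0.0598
```

Run:
```python
from h import *
pose(); goal((0.5378,0.052,0.20),12.9)
```

```text
t 52.17 pos [0.5065 0.1074 0.2571] jaw deg 15.23 tilt 0.26 F [-0.5 -0.1  0. ] open 0.0598 q [ 0.06 -0.22  1.83  0.    1.54 -0.2 ]
turn [ 2.3 -0.2  0.1] n>=0.3 shift mm [57.1 18.2 61. ] n>=2.0 t 52.17 q6 -0.2
```

Call:
arm_command(plan=[[[0,0.006,0.02,2.3,-0.2,0,0.045],[0.01,0.006,0.02,0,0,0,0.045],[0.015,0.006,0.02,0,0,0,0.045],[0.015,0,0,0,0,0,0.045],[0.012,0,0,0,0,0,0.045],[0,0,0,0,0,0,0.045],[0,0,0,0,0,0,0.045]]])

```text
t: 52.75
tool_pos: [0.5428, 0.0502, 0.2053]
tool_rot: [1.057, 1.297, -1.055]
contact_force: [1.0, 0.7, -0.1]
opening: 0.0449
```

Run:
```python
from h import *
pose(); im,M=snap('wrist'); show(mark_of,'wrist',M,'lever_knob'); goal((0.538,0.0515,0.142),12.9)
```

```text
t 52.75 pos [0.5428 0.0502 0.2053] jaw deg 11.8 tilt 0.14 F [ 1.   0.7 -0.1] open 0.0449 q [-0.04 -0.12  1.83 -0.    1.43 -0.25]
wrist call lever_knob 0.79 [0.537  0.0534 0.1446] [307. 256.]
turn [-1.   0.1 -0.2] n>=0.1 shift mm [63.8 -4.4 -2.1] n>=1.5 t 52.85 q6 -0.25
```

Call:
arm_command(plan=[[[0.005,-0.005,-0.002,-1,0,0,0.045],[0.012,0,0,0,0,0,0.045],[0.012,0,0,0,0,0,0.045],[0.012,0,0,0,0,0,0.045],[0.01,0,0,0,0,0,0.045],[0,0,0,0,0,0,0.045]]])

```text
t: 53.35
tool_pos: [0.538, 0.053, 0.1528]
tool_rot: [1.043, 1.301, -1.034]
contact_force: [0.3, -0.8, -0.7]
opening: 0.0451
```

Run:
```python
from h import *
pose(); goal((0.538,0.052,0.142),12.9)
```

```text
t 53.35 pos [0.538  0.053  0.1528] jaw deg 13.06 tilt 0.49 F [ 0.3 -0.8 -0.7] open 0.0451 q [-0.04 -0.09  1.89 -0.    1.34 -0.27]
turn [ 0.2  0.1 -0.5] n>=0.1 shift mm [10.8 -0.2  1. ] n>=0.3 t 53.35 q6 -0.27
```

Call:
arm_command(plan=[[[0.005,0,0.001,0,0,-0.5,0.045],[0.004,0,0,0,0,0,0.045],[0,0,0,0,0,0,0.018],[0,0,0,0,0,0,0.018],[0,0,0,0,0,0,0.018],[0,0,0,0,0,0,0.018],[0,0,0,0,0,0,0.018]]], squeeze=25)

```text
t: 53.93
tool_pos: [0.5369, 0.0518, 0.1413]
tool_rot: [1.035, 1.311, -1.045]
contact_force: [-1.9, -1.2, -1.0]
opening: 0.0193
```

Run:
```python
from h import *
pose()
```

```text
t 53.93 pos [0.5369 0.0518 0.1413] jaw deg 13.05 tilt 0.36 F [-1.9 -1.2 -1. ] open 0.0193 q [-0.04 -0.07  1.89 -0.    1.33 -0.27]
```

Call:
arm_command(plan=[[[0,-0.0061,-0.0003,5,0,0,0.018],[0,-0.0061,-0.0003,5,0,0,0.018],[0,-0.0061,-0.0003,5,0,0,0.018],[0,-0.0061,-0.0003,5,0,0,0.018],[0,-0.0061,-0.0003,5,0,0,0.018],[0,0,0,0,0,0,0.018]]])

```text
t: 54.43
tool_pos: [0.5073, 0.0509, 0.1412]
tool_rot: [1.369, 1.09, -1.375]
contact_force: [-4.4, 1.2, 0.4]
opening: 0.0189
```

Call:
arm_command(plan=[[[0,-0.0061,-0.0003,5,0,0,0.018],[0,-0.0061,-0.0003,5,0,0,0.018],[0,-0.0061,-0.0003,5,0,0,0.018],[0,-0.0061,-0.0003,5,0,0,0.018],[0,-0.0061,-0.0003,5,0,0,0.018],[0,0,0,0,0,0,0.018]]])

```text
t: 54.93
tool_pos: [0.4807, 0.0623, 0.1412]
tool_rot: [1.675, 0.806, -1.678]
contact_force: [-4.4, 1.1, 1.6]
opening: 0.0188
```

```bash
cat >> h.py <<'E'
def lever(p=(0.5225,0.119)):
    o=ctrl.get_obs(); d=o['tool_pos'][:2]-np.array(p); a=np.degrees(np.arctan2(d[1],d[0]))
    print('lever r',np.hypot(*d).round(4),'theta deg',round((-77.1-a)%360,1),'rad',round(np.radians((-77.1-a)%360),3))
def bars(im,M,ys=(-.1,-.06,-.02,.02,.06,.1)):
    "plate edge, bar back, bar front at z=.125 by blue/brightness"
    for y in ys:
        c=prof(im,M,y,.125,-.085,-.03,st=.0005,hw=.003); b=c[:,2]-c[:,0]; x=np.arange(len(c))*.5-85
        k=np.where(b>0.5*b.max())[0]
        if len(k): print(y,'blue %.1f..%.1f'%(x[k[0]],x[k[-1]]),'max',b.max().round())
E
python3 - <<'E'
from h import *
pose(); lever(); im,M=snap('wrist','w15.png'); bars(im,M); show(mark_of,'wrist',M,'lever_pivot')
cv2.imwrite('pics/w15c.png',cv2.resize(im[0:360,:,::-1],(800,450),interpolation=cv2.INTER_CUBIC))
E
```

```text
t 54.93 pos [0.4807 0.0623 0.1412] jaw deg -38.1 tilt 0.6 F [-4.4  1.1  1.6] open 0.0188 q [-0.02 -0.22  2.02 -0.01  1.34  0.65]
lever r 0.0704 theta deg 49.3 rad 0.861
-0.1 blue -56.5..-44.5 max 35.0
-0.06 blue -57.5..-44.5 max 38.0
-0.02 blue -55.5..-44.5 max 61.0
0.02 blue -56.0..-44.5 max 61.0
wrist call lever_pivot 0.97 [0.5247 0.1193 0.1467] [315. 151.]
```

View pics/w15c.png

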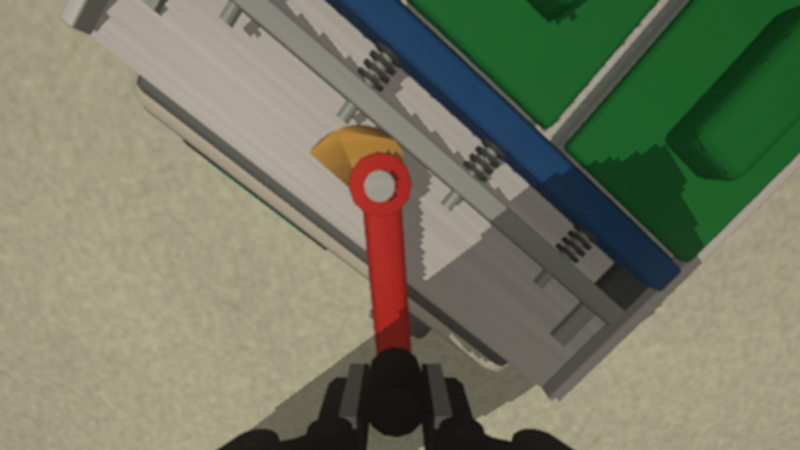

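Call:
arm_command(plan=[[[0,-0.0061,-0.0003,5,0,0,0.018],[0,-0.0061,-0.0003,5,0,0,0.018],[0,-0.0061,-0.0003,5,0,0,0.018],[0,-0.0061,-0.0003,5,0,0,0.018],[0,0,0,0,0,0,0.018]]])

```text
t: 55.45
tool_pos: [0.4666, 0.076, 0.1411]
tool_rot: [1.898, 0.523, -1.9]
contact_force: [-4.1, 1.5, 1.0]
opening: 0.0188
```

Run:
```python
from h import *
pose(); lever(); lever((0.5237,0.119)); im,M=snap('wrist','w16.png'); bars(im,M); show(mark_of,'wrist',M,'lever_pivot')
for y in (-.09,-.05,0.02,.05): 
    c=prof(im,M,y,.125,-.08,-.04,hw=.003).astype(int); print(y,' '.join('%d:%d/%d'%(i-80,a[0],a[2]) for i,a in enumerate(c)))
im0=cv2.imread('pics/w15.png')[:,:,::-1]
cv2.imwrite('pics/w16c.png',cv2.resize(im[0:360,:,::-1],(800,450),interpolation=cv2.INTER_CUBIC))
```

```text
t 55.45 pos [0.4666 0.076  0.1411] jaw deg -58.1 tilt 1.17 F [-4.1  1.5  1. ] open 0.0188 q [ 0.02 -0.25  2.05 -0.02  1.34  1.03]
lever r 0.0706 theta deg 65.4 rad 1.141
lever r 0.0715 theta deg 65.9 rad 1.151
-0.1 blue -52.5..-42.0 max 60.0
-0.06 blue -55.5..-42.0 max 38.0
-0.02 blue -53.5..-42.5 max 60.0
0.02 blue -53.5..-42.5 max 60.0
0.06 blue -55.5..-51.5 max 55.0
wrist call lever_pivot 0.77 [0.526  0.119  0.1442] [304. 148.]
-0.09 -80:79/70 -79:78/69 -78:78/69 -77:78/69 -76:77/69 -75:63/57 -74:70/63 -73:74/67 -72:75/67 -71:76/68 -70:76/68 -69:77/69 -68:77/70 -67:58/52 -66:35/32 -65:34/32 -64:34/31 -63:33/31 -62:33/30 -61:33/31 -60:33/31 -59:33/30 -58:33/31 -57:33/30 -56:30/33 -55:21/43 -54:18/45 -53:19/50 -52:21/55 -51:21/57 -50:21/58 -49:21/58 -48:20/57 -47:20/57 -46:20/57 -45:25/71 -44:30/89 -43:28/85 -42:25/60 -41:80/73
-0.05 -80:100/88 -79:98/86 -78:99/87 -77:99/87 -76:97/85 -75:73/65 -74:74/67 -73:78/70 -72:79/71 -71:79/71 -70:78/70 -69:80/71 -68:79/71 -67:86/77 -66:99/88 -65:96/85 -64:96/84 -63:96/84 -62:94/83 -61:94/83 -60:97/86 -59:96/85 -58:97/86 -57:95/84 -56:37/50 -5
[... 307 characters left out ...]
7/86 -66:73/65 -65:67/60 -64:87/77 -63:74/66 -62:64/58 -61:84/75 -60:78/70 -59:62/57 -58:76/69 -57:77/70 -56:42/46 -55:39/50 -54:27/56 -53:32/81 -52:35/91 -51:35/94 -50:34/93 -49:34/93 -48:33/92 -47:33/92 -46:32/91 -45:32/91 -44:31/91 -43:28/83 -42:35/50 -41:89/83
0.05 -80:160/141 -79:162/143 -78:162/143 -77:161/141 -76:153/134 -75:101/90 -74:131/117 -73:133/120 -72:134/120 -71:132/119 -70:131/117 -69:131/118 -68:122/110 -67:98/87 -66:102/90 -65:119/105 -64:158/139 -63:162/143 -62:157/139 -61:154/136 -60:154/136 -59:155/137 -58:155/137 -57:139/125 -56:33/55 -55:26/54 -54:25/56 -53:32/81 -52:34/90 -51:34/93 -50:33/92 -49:33/92 -48:20/56 -47:5/16 -46:0/0 -45:0/0 -44:0/0 -43:0/0 -42:0/0 -41:0/0
```

View pics/w16c.png

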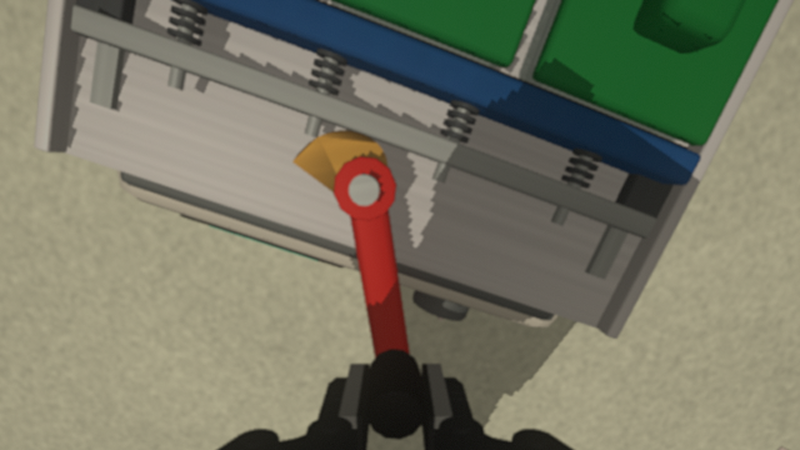

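Run:
```python
from h import *
def Mof(p,r):
    A=np.eye(4); A[:3,:3]=R.from_rotvec(r).as_matrix(); A[:3,3]=p; return A@np.array(calibration('wrist')['hand_eye'])
S={'w15':((.4807,.0623,.1412),(1.675,.806,-1.678)),'w16':((.4666,.076,.1411),(1.898,.523,-1.9))}
for n,(p,r) in S.items():
    im=cv2.imread(f'pics/{n}.png')[:,:,::-1].copy(); M=Mof(p,r); print(n,'cam sh',(sh(M[:3,3])*1000).round(1),M[2,3].round(4))
    for y in (-.105,-.09,-.08,-.05,-.02,.02):
        c=prof(im,M,y,.125,-.085,-.036,st=.00025,hw=.002); g=cv2.GaussianBlur(c.sum(1).reshape(-1,1),(1,9),1.2)[:,0]; d=np.diff(g); b=cv2.GaussianBlur((c[:,2]-c[:,0]).reshape(-1,1),(1,9),1.2)[:,0]; db=np.diff(b)
        x=lambda i:round(i*.25-85,2)
        pk=[(x(i),int(d[i])) for i in range(1,len(d)-1) if abs(d[i])>=max(abs(d[i-1]),abs(d[i+1])) and abs(d[i])>7]
        print(' ',y,'edges',pk,'| blue rise',[(x(i),round(db[i],1)) for i in range(1,len(db)-1) if abs(db[i])>=max(abs(db[i-1]),abs(db[i+1])) and abs(db[i])>2])
```

```text
w15 cam sh [-83.5   2.9] 0.2826
  -0.105 edges [(-56.25, -12), (-44.25, 16), (-42.25, -13)] | blue rise [(-56.0, np.float64(5.4)), (-44.25, np.float64(-7.6))]
  -0.09 edges [(-78.0, -7), (-69.25, -20), (-43.75, 32), (-42.5, -34)] | blue rise [(-57.75, np.float64(4.9)), (-44.25, np.float64(-8.5)), (-42.25, np.float64(2.0))]
  -0.08 edges [(-77.75, -19), (-69.25, 13), (-58.75, -33), (-43.75, 30), (-42.5, -31)] | blue rise [(-58.5, np.float64(6.8)), (-44.25, np.float64(-8.9)), (-42.25, np.float64(2.3))]
  -0.05 edges [(-77.75, -17), (-69.25, 13), (-58.75, -35), (-44.0, 29), (-42.75, -30), (-41.25, 10)] | blue rise [(-58.5, np.float64(6.5)), (-44.25, np.float64(-8.7)), (-42.5, np.float64(2.5))]
  -0.02 edges [(-83.75, -10), (-78.0, -21), (-76.75, 17), (-70.0, -17), (-68.5, -25), (-66.75, 22), (-65.5, -23), (-63.75, 26), (-62.25, -29), (-60.5, 30), (-59.0, -28), (-57.0, -8), (-55.75, 10), (-45.25, -10), (-44.0, 32), (-42.75, -36), (-41.25, 9)] | blue rise [(-56.75, np.float64(6.2)), (-44.5, np.float64(-13.1)), (-42.5, np.float64(3.0))]
  0.02 edges [(-82.75, 8), (-81.25, -10), (-78.25, -1
[... 1264 characters left out ...]
75.5, -23), (-74.25, 18), (-67.5, -23), (-66.5, -22), (-64.5, 32), (-63.0, -31), (-61.25, 20), (-60.0, -21), (-58.0, 28), (-56.75, -30), (-53.25, 11), (-42.75, -10), (-41.5, 34), (-40.25, -38), (-39.0, 10)] | blue rise [(-54.5, np.float64(6.6)), (-42.0, np.float64(-13.2)), (-40.25, np.float64(3.0))]
  0.02 edges [(-76.75, -10), (-76.0, -7), (-74.75, 28), (-67.5, -23), (-66.5, -23), (-64.5, 18), (-63.25, -20), (-61.5, 16), (-60.25, -17), (-58.25, 15), (-57.0, -21), (-53.5, 11), (-42.75, -11), (-41.75, 33), (-40.5, -37), (-39.25, 9), (-37.25, -24)] | blue rise [(-80.25, np.float64(7.5)), (-56.5, np.float64(2.1)), (-54.5, np.float64(5.0)), (-42.25, np.float64(-12.8)), (-40.25, np.float64(3.3))]
```

Call:
arm_command(plan=[[[0,-0.0061,-0.0003,5,0,0,0.018],[0,-0.0061,-0.0003,5,0,0,0.018],[0,-0.0061,-0.0003,5,0,0,0.018],[0,-0.0061,-0.0003,5,0,0,0.018],[0,0,0,0,0,0,0.018]]])

```text
t: 55.97
tool_pos: [0.4578, 0.0911, 0.1409]
tool_rot: [2.092, 0.177, -2.101]
contact_force: [-2.8, 1.5, -0.9]
opening: 0.019
```

```bash
cat >> h.py <<'E'
def gap(im,M,ys=(-.09,-.08,-.05,-.02,.02,.05)):
    print('cam sh',(sh(M[:3,3])*1000).round(1),M[2,3].round(4)); x=lambda i:float(round(i*.25-85,2))
    for y in ys:
        c=prof(im,M,y,.125,-.085,-.03,st=.00025,hw=.002); B=lambda v:cv2.GaussianBlur(v.reshape(-1,1),(1,9),1.2)[:,0]
        d=np.diff(B(c.sum(1))); db=np.diff(B(c[:,2]-c[:,0]))
        P=lambda d,t:[(x(i),round(float(d[i]))) for i in range(1,len(d)-1) if abs(d[i])>=max(abs(d[i-1]),abs(d[i+1])) and abs(d[i])>t]
        print(y,'edges',P(d,9),'| blue',P(db,3.5))
E
python3 - <<'E'
from h import *
pose(); lever((0.5237,0.119)); im,M=snap('wrist','w17.png'); gap(im,M)
E
```

```text
t 55.97 pos [0.4578 0.0911 0.1409] jaw deg -78.22 tilt 2.14 F [-2.8  1.5 -0.9] open 0.019 q [ 0.06 -0.26  2.06 -0.04  1.35  1.43]
lever r 0.0715 theta deg 79.9 rad 1.395
cam sh [-80.3 -11.5] 0.2821
-0.09 edges [(-73.75, -9), (-65.25, -25), (-51.25, 14), (-42.25, -9), (-41.25, 30), (-40.0, -33), (-32.25, -47)] | blue [(-55.25, 5), (-51.25, 5), (-41.75, -13)]
-0.08 edges [(-73.5, -22), (-65.25, 13), (-56.0, -39), (-49.5, 13), (-42.25, -11), (-41.25, 28), (-40.0, -32), (-32.25, -48)] | blue [(-56.0, 8), (-49.5, 5), (-41.75, -13)]
-0.05 edges [(-73.75, -19), (-65.25, 12), (-56.25, -35), (-45.75, 12), (-42.5, -11), (-41.25, 28), (-40.0, -31), (-38.75, 10), (-32.25, -47)] | blue [(-56.0, 7), (-45.75, 4), (-41.75, -12)]
-0.02 edges [(-73.75, -14), (-65.5, -22), (-64.25, 25), (-63.0, -25), (-61.0, 24), (-59.75, -23), (-57.75, 19), (-56.5, -23), (-41.5, 39), (-40.25, -42), (-38.25, 13), (-32.25, -51)] | blue [(-54.5, 4), (-42.0, -9)]
0.02 edges [(-74.0, -13), (-73.0, 28), (-65.75, -44), (-64.25, 20), (-63.0, -21), (-61.25, 21), (-60.0, -21), (-58.0, 17), (-56.75, -20), (-53.25, 11), (-42.75, -10), (-41.5, 32), (-40.25, -36), (-39.0, 10), (-31.75, -50)] | blue [(-78.5, 6), (-77.0, 6), (-54.5, 6), (-42.0, -13), (-31.75, -4)]
0.05 edges [(-74.0, -39), (-72.75, 23), (-66.0, -19), (-64.0, 15), (-63.0, 19), (-56.5, -65), (-53.25, 12), (-42.75, -10), (-41.5, 26), (-40.5, -28), (-31.25, -48)] | blue [(-56.25, 10), (-53.25, 5), (-42.0, -12)]
```

Call:
arm_command(plan=[[[0,-0.006,0.0008,0,0,0,0.018],[0,-0.006,0.0005,0,0,0,0.018],[0,0,0,0,0,0,0.018]]])

```text
t: 56.27
tool_pos: [0.4544, 0.0966, 0.1408]
tool_rot: [2.079, 0.169, -2.095]
contact_force: [-3.0, 0.3, -0.8]
opening: 0.0188
```

Run:
```python
from h import *
pose(); lever((0.5237,0.119)); im,M=snap('wrist','w18.png'); gap(im,M,(-.08,-.05,.05))
```

```text
t 56.27 pos [0.4544 0.0966 0.1408] jaw deg -77.83 tilt 2.94 F [-3.   0.3 -0.8] open 0.0188 q [ 0.08 -0.26  2.06 -0.05  1.35  1.45]
lever r 0.0728 theta deg 85.0 rad 1.483
cam sh [-81.6  -3.1] 0.2815
-0.08 edges [(-73.25, -22), (-64.5, 13), (-56.25, -39), (-51.5, 15), (-42.25, -12), (-41.25, 30), (-40.0, -32), (-38.75, 9), (-34.0, -46)] | blue [(-56.0, 8), (-51.5, 5), (-41.75, -13)]
-0.05 edges [(-73.25, -22), (-64.5, 12), (-56.25, -34), (-48.0, 12), (-42.5, -11), (-41.25, 32), (-40.0, -35), (-38.75, 11), (-34.25, -47)] | blue [(-56.25, 7), (-48.0, 4), (-41.75, -13)]
0.05 edges [(-73.5, -45), (-72.25, 28), (-65.5, -19), (-63.0, 31), (-56.5, -63), (-53.25, 12), (-42.75, -10), (-41.5, 27), (-40.25, -30), (-39.0, 9), (-34.5, -47)] | blue [(-56.5, 9), (-53.25, 5), (-42.0, -12)]
```

Call:
arm_command(plan=[[[0,0,0,0,0,0,0.045],[0,0,0,0,0,0,0.045],[0,0,0,0,0,0,0.045],[0,0,0,0,0,0,0.045],[-0.01,0,0,0,0,0,0.045],[-0.015,0,0,0,0,0,0.045],[-0.02,0,0,0,0,0,0.045],[-0.025,0,0,0,2,0,0.045],[-0.025,0,0,0,0,0,0.045],[-0.025,0,0,0,0,0,0.045],[0,0,0,0,0,0,0.045],[0,0,0,0,0,0,0.045]]])

```text
t: 57.32
tool_pos: [0.4571, 0.1031, 0.2733]
tool_rot: [2.132, 0.184, -2.035]
contact_force: [0.4, 0.6, -1.0]
opening: 0.045
```

Run:
```python
from h import *
pose(); im,M=snap('wrist','w19.png'); gap(im,M,(-.08,-.05,.05)); grip(im,M,.134)
for t in ['lever_knob','lever_pivot','bar_face']: show(mark_of,'wrist',M,t)
t,M=snap('top'); show(mark_of,'top',M,'tube_holder'); grip(t,M,.134,'top')
for n in ['wash_bottle','tip_box','beaker']: show(mark_of,'top',M,n)
cv2.imwrite('pics/w19c.png',cv2.resize(im[0:360,:,::-1],(800,450),interpolation=cv2.INTER_CUBIC))
```

```text
t 57.32 pos [0.4571 0.1031 0.2733] jaw deg -77.38 tilt 3.7 F [ 0.4  0.6 -1. ] open 0.045 q [ 0.09 -0.39  1.93 -0.04  1.55  1.44]
cam sh [-85.3   3.7] 0.4181
-0.08 edges [(-73.5, -11), (-55.0, -21)] | blue [(-55.0, 4), (-42.0, -5)]
-0.05 edges [(-73.25, -9), (-55.25, -20)] | blue [(-55.0, 4), (-42.0, -4)]
0.05 edges [(-74.0, -18), (-72.0, 10), (-65.5, -14), (-61.75, 15), (-55.25, -39), (-53.25, 9)] | blue [(-54.5, 6), (-42.25, -7)]
green 0.83 px [300.  42.] ctr 598.8 140.2 LxW 62.3 59.0 ang -76.7
green 0.66 px [394.  42.] ctr 615.5 71.2 LxW 62.9 60.0 ang -76.6
green 0.59 px [204.  42.] ctr 582.7 209.2 LxW 62.8 58.4 ang -77.1
wrist call lever_knob 0.69 [0.4577 0.0968 0.144 ] [316. 239.]
wrist call lever_knob 0.6 [0.599  0.2182 0.1014] [206.  31.]
wrist call lever_pivot 0.88 [0.5224 0.1174 0.144 ] [309. 155.]
wrist call bar_face 0.89 [0.5699 0.1334 0.1126] [301.  92.]
top call tube_holder 0.9 [ 0.4447 -0.3953  0.0212] [459. 273.]
green 0.97 px [249. 213.] ctr 600.5 212.0 LxW 87.3 61.5 ang 12.4
green 0.78 px [301. 202.] ctr 632.9 72.3 LxW 89.1 62.6 ang 13.5
green 0.65 px [275. 207.] ctr 616.4 142.5 LxW 87.2 62.6 ang 13.5
top call wash_bottle 0.65 [0.6145 0.4313 0.004 ] [179. 212.]
top call wash_bottle 0.46 [ 0.4451 -0.3931  0.0163] [458. 273.]
top call tip_box 0.76 [0.3882 0.4824 0.002 ] [160. 288.]
top call beaker 0.59 [ 0.7887 -0.0638  0.0055] [347. 156.]
```

View pics/w19c.png

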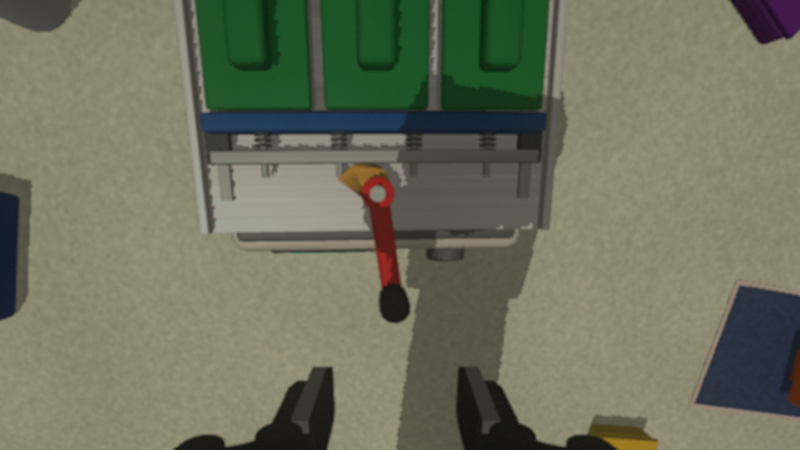

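```bash
python3 -c "
from h import *
print(finish_job())"
```

```text
the job is handed in; nothing more can be done
None
```

The shaker is changed over and the job is handed in at about 57 s of the 210 s; `finish_job` gave no verdict.

**What I did:** I pulled the tube holder straight up and stood it on the bench pad. I swung the lever fully open and stood all three green-lidded boxes between the bar and the stop rail, at y ≈ -72, 0 and +72 mm. One box was knocked aside during the run, so I located it again before picking it up. Then I turned the lever to about 1.47 rad, let go and raised the gripper clear.

**Last checks:**
- **Boxes:** all three are level with each other, and the bar lies against all of them.
- **Spring squeeze:** the gap behind the bar had closed from about 10.6 mm (bar free) to 8.25 mm, so about 2.3 mm. The lever angle past first contact gives about 2.2 mm. Both are image-based and good to perhaps ±0.6 mm. I could not measure the spring gap again after letting go, because those edges were too faint. The lever then read 1.47 rad, against 1.48 rad while I held it.
- **Tube holder:** at about (0.445, -0.395), roughly 30 mm from the pad's centre.
- **Wash bottle, tip box and beaker:** all within about 3 mm of where they started.

**One disagreement:** my first estimate of the open bar-to-rail distance was 96 to 97 mm, which was too small. The bar met resistance only at about 1.18 rad, which implies nearly 99 mm. I set the final lever position from the spring gap instead.

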